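# Scan the tins on the label reader

## Robot

A 6-joint arm with a two-finger parallel gripper is mounted at the origin on a cart in front of the work surface, level with it; the furniture and walls round the work are solid. World frame = base frame: x ahead of the robot, y to its left, z up, the work surface at z = 0. Lengths are in m, angles in rad, forces in N, time in s.
With the tool pointing down it reaches from about 0.3 to 0.775 m from the base axis. Payload 14.6 kg.
Tool frame: the origin (TCP) lies at the very end of the fingers, on their centre line; the grasp point (between the pads) lies 19 mm behind it; z points along the fingers, y is the line along which they close (so a half turn about z gives the same grasp; the last joint's range is limited). The gripper opens to 94 mm and grips with 3 to 60 N. Pads are 16 mm wide; open, the fingers measure 119 mm over their backs; the gripper's body (75 mm by 177 mm) begins 78 mm behind the grasp point.
Start: joints at [1.036, 0.3, 1.521, -0, 1.321, -0.067], TCP at [0.248, 0.491, 0.205] pointing down, gripper open.
Joint ranges: [-3.03, 3.03], [-0.79, 2.21], [0.23, 2.52], [-1.04, 4.18], [0, 3.07], [-2.55, 2.55]. Speed limits (rad/s): [2.22, 2.22, 2.57, 3.14, 3.14, 3.14].

## Interface

Orientations are given as [roll, pitch, yaw] about the fixed x, y, z axes, in that order (R = Rz(yaw) Ry(pitch) Rx(roll)).
In Python, from station import ctrl, camera, camera_info, finder gives the robot as it stands.
- The arm moves only by the tool carry_out, never from a script. Its argument "motion" is a list of rows, each a list of 2 entries, a list of its own where there are three numbers: the shift along the tool's x, y, z as a fraction of full scale, then the turn about the tool's z as a fraction of full scale. A call has 1 to 12 rows; each row is the pose to reach, as a shift and turn from the pose commanded when the call began, along the tool's axes at that moment, turning the shorter way round; what a row does not reach only later rows make up. Full scale, the value 1, is 200 mm for a shift and 360 degrees for a turn. A row lasts 1/10 s, in which the tool goes at most 50 mm and 8.59 degrees, less where a joint would pass 70% of its speed; a pose out of reach is approached as far as the arm can. A call with a number of a shift or a turn outside -1 to 1 is refused whole. A call with a gripper value outside its range is refused whole. "hand" is the closure, from -1 (fully open) to 1 (shut), set as the call begins (left out, the last holds). The fingers move at their own pace and stop on an object; "force" is the grip in N (left out, the last holds). Time passes only in rows, so rows that repeat a pose let the fingers close. It gives the time, the measured TCP pose, the force, the opening and the grip force at its end, in the units of the state.
- ctrl.get_obs(): the state, without advancing time (a new reading comes with each control period).
- camera(name): name is "side" or "top" or "wrist"; returns (picture, depth): 420x560x3 uint8, blue, green, red; 420x560 float32, m along the optical axis (not along the pixel's ray), 0 where there is no reading.
- camera_info(name): a dict with "camera_matrix" (3x3 intrinsics, pixels), "dist_coeffs" ([k1, k2, p1, p2, k3] as OpenCV has them; the pictures are not rectified), "origin" and "attitude" of the camera in the world. Camera axes: x right, y down, z forward; pixel columns grow to the right and rows downward; lengths in m; the calibration is good to about 2 mm. A picture is of the moment at which its call begins: read the wrist's pose just before it. camera_info takes no time and is no camera call; for the wrist camera it gives the pose at the moment of the call.
- ctrl.hand_in(): hands the job in; it is judged then, once.
Trained networks look in the newest picture that a camera, given by its name, has taken for a name from the list of things; names that differ only in an ending like _2 or _b are one class to them, and where a whole thing is asked for, a point or a joint stands for the part that bears it (a point fixed in the world has none). Each returns a list of dicts, best first, with "conf" (0 to 1); they miss things now and then, are a little off and sometimes report something else, mostly with a low value. They report only what shows in the picture. A call takes as long as a camera call.
- finder.boxes_of(camera, query): "location" ([column, row] in pixels, amid what is visible of it).
- finder.cut_out(camera, query): "mask" (420x560 bool, what is visible of it) and "location" ([column, row] in pixels, amid what is visible of it).
- finder.pinpoint(camera, query): "location" ([column, row] in pixels: a listed point, or the origin of a listed thing).
The state is a dict: "time_s": time; "qpos": joint angles; "joint_vel": joint speeds; "tau": joint torques, N m; "ee_pos": TCP position; "eef_rot": TCP orientation; "force": force on the tool from outside, world axes, zero at the start; "moment": the same for the moment, N m; "grip_width": finger opening in m; "grip_force": force on a finger pad.
Only numpy, scipy, OpenCV 4.12 (cv2) and the standard library are available. Lean on these libraries where they do the work, as an engineer would, in place of code of your own. Each camera call takes 0.05 s, during which the arm holds its last target. There are 200 camera calls.

## Task

First turn the reader's endless selector knob to the scan mark (three short bars), then lift the dipping basket off the reader's tray and hang it by its handle on the hook stand. Stand every tin upright in its own ring on the tray with its bar-code label squarely facing the reader bar, and only then turn the selector on to the store mark (open square); turn the selector the shorter way round both times, leave the other things on the bench alone, and should a tin get shifted, put it right again.

Things in the scene. Friction and masses are not known exactly. Their poses are not given: they have to be found in the camera images.
- reader: Fixed label reader: flat tray 206 x 400 mm, 4 mm thick, with a grey reader bar 46 mm deep, 70 mm high along its far side. Origin: on the bench under the middle of the row of bays; x points square at the bar, whose face is 85 mm from the bays' centres; y along the bar; z up. The four bays are thin dark rings of 76 mm diameter on the tray, 100 mm apart in a row along y.
- reader_bar (a point): Middle of the reader bar, 108 mm from the row of bays along the reader's x, 37 mm above the bench.
- selector_grip (a point): On the selector's axis, 65 mm above the bench, at the height to grip. The grip is an upright black bar 56 mm long, 16 mm wide, 38 mm high (top 77 mm above the bench) on a disc of 56 mm diameter; it lies along this point's x axis, the pointer's direction. Grip it across the 16 mm.
- selector (a joint): Angle of the selector, rad, growing anticlockwise seen from above, endless (no stop, reading not wrapped). 0 and every 2 pi = pointer at the scan mark, where the console's x axis points; -2.094 (and every 2 pi from there) = at the store mark. Starts 0.9 to 5.38. Stiff (0.05 N m), no clicks or spring; stays where it is left.
- pointer (a point): The white pointer's tip line, on the selector 45 mm from its axis; it turns with the selector.
- console: Fixed grey selector console, 130 x 130 x 30 mm, knob in its middle. Origin: middle of its underside, under the knob's axis; x points to the scan mark. Six positions 60 degrees apart are marked round the knob: three short bars side by side (scan), a small open square (store), and four plain dots.
- scan_mark (a point): Where the pointer point must be for scan: beside the mark of three short bars, 45 mm from the knob's axis.
- store_mark (a point): Where the pointer point must be for store: beside the open square, 45 mm from the axis, 120 degrees clockwise (seen from above) from scan.
- mid_mark (a point): Beside the plain dot half-way between scan and store on the shorter side (60 degrees clockwise from scan), 45 mm from the axis.
- basket: Loose steel dipping basket, 56 x 88 x 50 mm, about 140 g, with a rigid arch handle; stands on the tray at the start. Origin: middle of its underside; z up, y along its long side and the handle's bar. The arch, 110 mm wide over all, lies in the y-z plane; the opening between rim and bar is 69 mm high.
- basket_bar (a point): Middle of the handle's bar, 125 mm above the basket's underside. The bar is a rubber tube of 12 mm diameter, 84 mm long along the basket's y; pinch it from above, best some 27 mm to one side of this point so that the middle stays free for the hook; the basket then stays level in a firm grip.
- hook_stand: Fixed dark steel stand: round foot 100 mm wide, 12 mm high; post 16 mm thick, 200 mm high; 8 mm thick hook arm at 180 mm height, level from the post along the stand's -x, turned up at its end, about 100 mm out, to 206 mm. Origin: middle of the foot's underside, under the post; z up.
- hook_seat (a point): Where the middle of the handle's bar (12 mm thick) lies when the basket hangs on the hook arm: 55 mm out from the post along the stand's -x, 190 mm above the bench, that is 10 mm above the arm's middle line.
- bay0 (a point): Centre of bay ring 0 on the tray's surface, 4 mm above the bench (bays 0 to 3 run from the reader's +y end to its -y end).
- bay1 (a point): Centre of bay ring 1 on the tray's surface, 4 mm above the bench (bays 0 to 3 run from the reader's +y end to its -y end).
- bay2 (a point): Centre of bay ring 2 on the tray's surface, 4 mm above the bench (bays 0 to 3 run from the reader's +y end to its -y end).
- bay3 (a point): Centre of bay ring 3 on the tray's surface, 4 mm above the bench (bays 0 to 3 run from the reader's +y end to its -y end).
- tin1: Loose aluminium tin, upright, 56 mm diameter, 70 mm high with its black lid (the top 15 mm, 53 mm wide), about 150 g; may be absent. Origin: middle of its underside; z up; x points out through the middle of its bar-code label (paper with dark bars, 30 x 38 mm). A raised rib on the lid runs from middle to rim on the label's side. Grip it across the body from above, about 43 mm above its underside.
- tin2: Loose aluminium tin, upright, 56 mm diameter, 70 mm high with its black lid (the top 15 mm, 53 mm wide), about 150 g; may be absent. Origin: middle of its underside; z up; x points out through the middle of its bar-code label (paper with dark bars, 30 x 38 mm). A raised rib on the lid runs from middle to rim on the label's side. Grip it across the body from above, about 43 mm above its underside.
- tin3: Loose aluminium tin, upright, 56 mm diameter, 70 mm high with its black lid (the top 15 mm, 53 mm wide), about 150 g; may be absent. Origin: middle of its underside; z up; x points out through the middle of its bar-code label (paper with dark bars, 30 x 38 mm). A raised rib on the lid runs from middle to rim on the label's side. Grip it across the body from above, about 43 mm above its underside.
- tin4: Loose aluminium tin, upright, 56 mm diameter, 70 mm high with its black lid (the top 15 mm, 53 mm wide), about 150 g; may be absent. Origin: middle of its underside; z up; x points out through the middle of its bar-code label (paper with dark bars, 30 x 38 mm). A raised rib on the lid runs from middle to rim on the label's side. Grip it across the body from above, about 43 mm above its underside.
- glue: Glue bottle with a nozzle, 36 mm diameter, 92 mm high, loose, a bystander. Origin: middle of its underside.
- ink: Square ink bottle, 37 x 40 x 66 mm, loose, a bystander. Origin: middle of its underside.
- bricks: Stack of small white cast bricks, 41 x 58 x 68 mm, loose, a bystander. Origin: middle of its underside.

How it is judged:
By the outcome, as a careful person would: the job done as asked, in the order asked, and still so for the second after the job is handed in, with the robot touching nothing.
Of tin1, tin2, tin3, tin4 only 3 to 4 are there at a start; the rules pass over those that are not, and their reading is None.
At some moment in a run one of tin1, tin2, tin3, tin4 may be knocked a few centimetres aside while the robot is not near it.
It also fails if it takes over 210 s, if anything falls off the work surface, if the arm or the gripper's body presses on something with over 40 N, if the wrist force passes 120 N, or if a joint passes its speed limit or range.

## Working session

There is one attempt and no reset: what is moved stays moved. The work goes in short steps, Python scripts to look and compute and a tool call to move; the robot and the scene stay as the last step left them, time stands still between calls to the robot, and variables do not carry over. Pictures are saved under pics/ and viewed, at most 14 in all, crops included, and the job is handed in when it is done.

Besides the shell and the picture viewer there is one more tool, called after "Request:" as name(argument=value, ...) on one line, values as JSON. carry_out: Moves the arm, as the interface text tells. Its arguments: {"type":"object","properties":{"motion":{"type":"array","items":{"type":"array"}},"hand":{"type":"number"},"force":{"type":"number"}},"required":["motion"]}

```bash
ls; mkdir -p pics; cat > h.py <<'E'
import numpy as np, cv2
from station import ctrl, camera, camera_info, finder
from scipy.spatial.transform import Rotation as Ro
def pose(ci):
    a=np.array(ci["attitude"],float)
    R=a if a.shape==(3,3) else (Ro.from_euler('xyz',a).as_matrix() if a.size==3 else Ro.from_quat(a).as_matrix())
    return R,np.array(ci["origin"],float)
def ray(ci,uv):
    K=np.array(ci["camera_matrix"]);d=np.array(ci["dist_coeffs"])
    p=cv2.undistortPoints(np.array(uv,float).reshape(-1,1,2),K,d).reshape(-1,2)
    return np.c_[p,np.ones(len(p))]
def at_z(ci,uv,z):
    R,o=pose(ci);v=ray(ci,uv)@R.T
    return o+v*((z-o[2])/v[:,2])[:,None]
def at_depth(ci,uv,dep):
    R,o=pose(ci);v=ray(ci,uv)
    return o+(v*np.array(dep).reshape(-1,1))@R.T
def proj(ci,P):
    R,o=pose(ci)
    return cv2.projectPoints(np.array(P,float).reshape(-1,3),R.T,-R.T@o*1.0 if 0 else cv2.Rodrigues(R.T)[0]*0-(R.T@o).reshape(3,1),None,None)
E
python3 - <<'E'
from h import *
np.set_printoptions(precision=4,suppress=True)
for n in ["side","top","wrist"]:
    im,d=camera(n); ci=camera_info(n); cv2.imwrite(f"pics/a_{n}.png",im)
    print(n,ci)
print(ctrl.get_obs())
for n in ["top","side"]:
    camera(n)
    ci=camera_info(n)
    for q,z in dict(reader=0,console=0,selector_grip=.065,pointer=None,scan_mark=.03,store_mark=.03,bay0=.004,bay3=.004,basket=.004,basket_bar=.129,hook_stand=0,hook_seat=.19,tin1=0,glue=0,ink=0,bricks=0).items():
        try:
            for r in finder.pinpoint(n,q)[:5]:
                print(n,q,round(r["conf"],2),np.round(r["location"]),at_z(ci,[r["location"]],.05 if z is None else z)[0])
        except Exception as e: print(q,e)
E
```

```text
pics
side {'camera_matrix': array([[501.311 ,   0.    , 282.4597],
       [  0.    , 501.311 , 211.5496],
       [  0.    ,   0.    ,   1.    ]]), 'dist_coeffs': array([-0.115,  0.   ,  0.   ,  0.   ,  0.   ]), 'origin': array([0.6473, 1.0725, 1.0387]), 'attitude': array([-2.2539, -0.005 ,  3.0669])}
top {'camera_matrix': array([[446.7012,   0.    , 276.3188],
       [  0.    , 446.7012, 205.4995],
       [  0.    ,   0.    ,   1.    ]]), 'dist_coeffs': array([-0.0279,  0.    ,  0.    ,  0.    ,  0.    ]), 'origin': array([ 0.5122, -0.0199,  1.3664]), 'attitude': array([-3.1007, -0.0075, -1.5695])}
wrist {'camera_matrix': array([[289.9235,   0.    , 283.2109],
       [  0.    , 289.9235, 211.496 ],
       [  0.    ,   0.    ,   1.    ]]), 'dist_coeffs': array([-0.0513,  0.    ,  0.    ,  0.    ,  0.    ]), 'origin': array([0.1813, 0.5243, 0.3831]), 'attitude': array([2.8797, 0.0027, 1.102 ])}
{'time_s': 0.15, 'qpos': array([ 1.0364,  0.3004,  1.5214,  0.    ,  1.3207, -0.0667]), 'joint_vel': array([ 0.0006, -0.0014, -0.0012,  0.0008,  0.0012,  0.    ]), 'tau': array([  0.0002, -53.19
[... 3150 characters left out ...]
86  0.004 ]
side basket 0.46 [272. 362.] [0.6143 0.3749 0.004 ]
side basket_bar 0.92 [274. 216.] [ 0.585  -0.0258  0.129 ]
side hook_stand 0.93 [271. 360.] [0.6171 0.366  0.    ]
side hook_seat 0.92 [297. 310.] [0.5585 0.3713 0.19  ]
side tin1 0.83 [317. 233.] [ 0.4459 -0.0871  0.    ]
side tin1 0.79 [334. 304.] [0.4371 0.2031 0.    ]
side tin1 0.6 [318. 267.] [0.4633 0.0612 0.    ]
side tin1 0.57 [316. 219.] [ 0.4412 -0.154   0.    ]
side glue 0.7 [233. 188.] [ 0.7099 -0.3398  0.    ]
side ink 0.7 [234. 246.] [ 0.7048 -0.0433  0.    ]
side ink 0.68 [226. 330.] [0.7276 0.2682 0.    ]
side bricks 0.76 [248. 176.] [ 0.6537 -0.4098  0.    ]
side bricks 0.22 [285. 170.] [ 0.5192 -0.4362  0.    ]
```

```bash
python3 - <<'E'
import cv2
im=cv2.imread("pics/a_top.png"); cv2.imwrite("pics/b_top.png",cv2.resize(im[110:300,90:450],None,fx=2.2,fy=2.2,interpolation=cv2.INTER_CUBIC))
k=cv2.resize(im[190:280,350:440],(590,590),interpolation=cv2.INTER_CUBIC); cv2.imwrite("pics/b_k.png",k)
E
```

```text
(no output)
```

View pics/b_top.png

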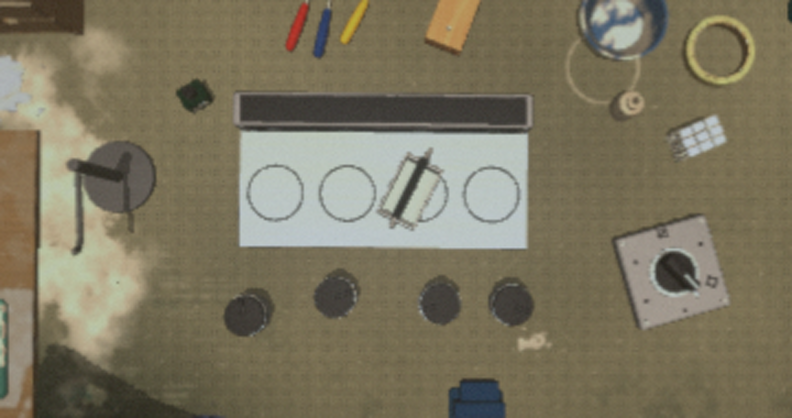

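View pics/b_k.png

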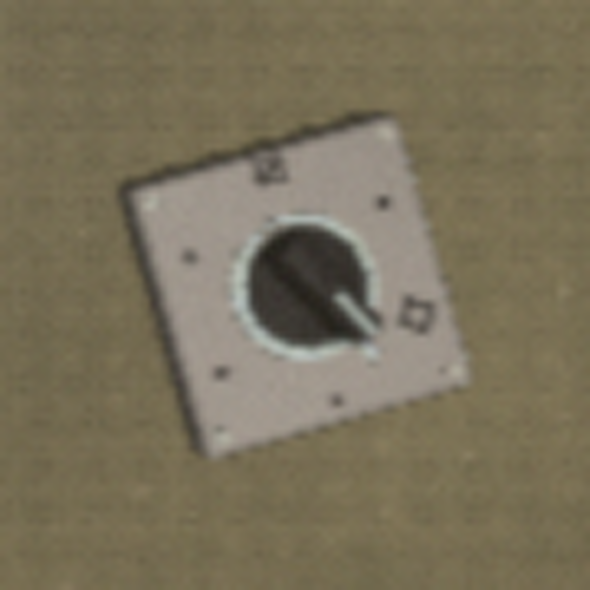

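The top view shows four tins in front of the tray, with the basket standing on bay 2. The pointer is in the lower right of the knob (crop 375,335), the scan bars in the upper left (270,170) and the store square on the right (418,315). That puts the pointer about -142° from scan, so I'll turn it anticlockwise, in two grips.

```bash
cat >> h.py <<'E'
def wrap(a): return (a+np.pi)%(2*np.pi)-np.pi
def cur():
    o=ctrl.get_obs(); return np.r_[o["ee_pos"],o["eef_rot"][2]]
def plan(wps,start=None):
    """wps: list of calls; each call = list of (x,y,z,yaw); prints fractions"""
    s=cur() if start is None else np.array(start,float)
    for call in wps:
        c,n=np.cos(s[3]),np.sin(s[3])
        T=np.array([[c,n,0],[n,-c,0],[0,0,-1]])
        out=[]
        for w in call:
            w=np.array(w,float); d=T@(w[:3]-s[:3])/.2; t=-wrap(w[3]-s[3])/(2*np.pi)
            out.append([list(map(float,np.round(d,3))),round(float(t),3)])
            e=w; q1=np.arctan2(w[1],w[0]); q6=q1+np.pi/2-w[3]
        print(out,"q6~%.2f"%q6, "OVER" if any(abs(v)>1 for o in out for v in o[0]) else "")
        s=e
E
python3 - <<'E'
from h import *
y=.951; a=cur()
P=lambda f,yw:(a[0]+f*(.486-a[0]),a[1]+f*(-.39-a[1]),.205,yw)
plan([[P(.22,2.2)],[P(.44,1.8)],[P(.66,1.4)],[P(.83,1.1)],[P(1,y)]])
E
```

```text
[[[-0.671, -0.747, 0.002], 0.075]] q6~0.15 
[[[-0.937, -0.359, 0.0], 0.064]] q6~0.06 
[[[-1.003, 0.035, 0.0], 0.064]] q6~-0.05 OVER
[[[-0.703, 0.327, 0.0], 0.048]] q6~-0.02 
[[[-0.576, 0.52, 0.0], 0.024]] q6~-0.06
```

Request:
carry_out(motion=[[[-0.67,-0.747,0.0],0.075],[[-0.67,-0.747,0.0],0.075],[[-0.67,-0.747,0.0],0.075],[[-0.67,-0.747,0.0],0.075],[[-0.67,-0.747,0.0],0.075],[[-0.67,-0.747,0.0],0.075]])

```text
time_s: 2.45
ee_pos: [0.3007, 0.2967, 0.2059]
eef_rot: [3.141, -0.0, 2.201]
force: [-0.2, 0.7, 0.3]
grip_width: 0.0943
grip_force: 0.0
```

Request:
carry_out(motion=[[[-0.937,-0.359,0.0],0.064],[[-0.937,-0.359,0.0],0.064],[[-0.937,-0.359,0.0],0.064],[[-0.937,-0.359,0.0],0.064],[[-0.937,-0.359,0.0],0.064],[[-0.937,-0.359,0.0],0.064]])

```text
time_s: 3.05
ee_pos: [0.3534, 0.1036, 0.2055]
eef_rot: [3.142, -0.0, 1.799]
force: [0.0, 0.4, -0.2]
grip_width: 0.0941
grip_force: 0.0
```

Request:
carry_out(motion=[[[-1.0,0.035,0.0],0.064],[[-1.0,0.035,0.0],0.064],[[-1.0,0.035,0.0],0.064],[[-1.0,0.035,0.0],0.064],[[-1.0,0.035,0.0],0.064],[[-1.0,0.035,0.0],0.064]])

```text
time_s: 3.65
ee_pos: [0.4059, -0.0884, 0.205]
eef_rot: [-3.141, -0.0, 1.399]
force: [-0.1, 0.4, 0.6]
grip_width: 0.0937
grip_force: 0.0
```

Request:
carry_out(motion=[[[-0.7,0.327,0.0],0.048],[[-0.7,0.327,0.0],0.048],[[-0.7,0.327,0.0],0.048],[[-0.7,0.327,0.0],0.048],[[-0.7,0.327,0.0],0.048],[[-0.7,0.327,0.0],0.048]])

```text
time_s: 4.25
ee_pos: [0.4462, -0.2364, 0.2054]
eef_rot: [-3.141, -0.0, 1.1]
force: [-0.2, -0.2, 0.4]
grip_width: 0.0943
grip_force: 0.0
```

Request:
carry_out(motion=[[[-0.576,0.52,0.0],0.024],[[-0.576,0.52,0.0],0.024],[[-0.576,0.52,0.0],0.024],[[-0.576,0.52,0.0],0.024],[[-0.576,0.52,0.0],0.024],[[-0.576,0.52,0.0],0.024],[[-0.576,0.52,0.0],0.024]])

```text
time_s: 4.95
ee_pos: [0.4861, -0.387, 0.2063]
eef_rot: [3.141, -0.0, 0.948]
force: [-0.3, 1.5, 0.3]
grip_width: 0.094
grip_force: 0.0
```

```bash
cat > knob.py <<'E'
from h import *
import sys
np.set_printoptions(precision=4,suppress=True)
print("pose",cur())
ci=camera_info("wrist"); im,d=camera("wrist"); cv2.imwrite(f"pics/{sys.argv[1]}.png",im)
g=lambda q:[(round(r["conf"],2),np.round(r["location"],1),at_z(ci,[r["location"]],z)[0]) for r in finder.pinpoint("wrist",q)[:3]]
for q,z in [("console",0),("selector_grip",.065),("pointer",.05),("scan_mark",.03),("store_mark",.03),("mid_mark",.03)]:
    for r in g(q): print(q,*r)
    # depth
    for r in finder.pinpoint("wrist",q)[:1]:
        u,v=np.round(r["location"]).astype(int); print("   depth pt",at_depth(ci,[r["location"]],d[v,u])[0] if d[v,u]>0 else None)
E
python3 knob.py k1
```

```text
pose [ 0.4861 -0.387   0.2063  0.9479]
console 0.88 [283.9 195.3] [ 0.484  -0.3929  0.    ]
   depth pt [ 0.4933 -0.3796  0.0768]
selector_grip 0.7 [279.8 204.8] [ 0.4817 -0.3879  0.065 ]
   depth pt [ 0.4833 -0.3857  0.076 ]
pointer 0.75 [280.5 234. ] [ 0.4586 -0.4209  0.05  ]
   depth pt [ 0.4541 -0.4269  0.029 ]
scan_mark 0.55 [308.  169.8] [ 0.5301 -0.3791  0.03  ]
   depth pt [ 0.5301 -0.3794  0.0277]
store_mark 0.91 [294. 234.] [ 0.4684 -0.4368  0.03  ]
   depth pt [ 0.4687 -0.4364  0.0312]
```

View pics/k1.png

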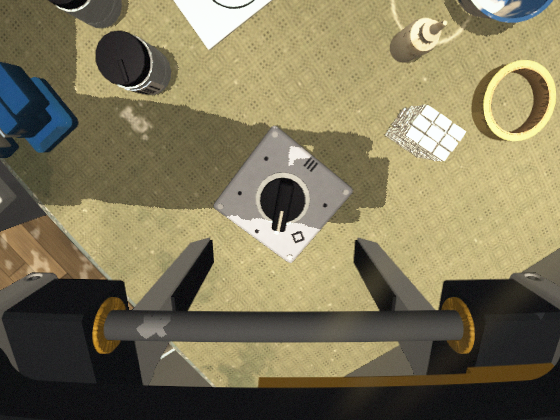

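The close view has the knob centred at about (283,198). The scan bars are at (311,165), the square at (298,237), and the pointer faces down at about (279,230).

```bash
python3 - <<'E'
from h import *
np.set_printoptions(precision=4,suppress=True)
ci=camera_info("wrist"); im=cv2.imread("pics/k1.png")
mk=np.array([[311,164.5],[325,205],[298,237],[258,231],[240,192.5],[265.5,158]],float)
# refine the marks: centroid of dark pixels around
g=cv2.cvtColor(im,cv2.COLOR_BGR2GRAY).astype(float)
for i,(u,v) in enumerate(mk):
    r=8 if i in(0,2) else 4
    ys,xs=np.mgrid[int(v)-r:int(v)+r+1,int(u)-r:int(u)+r+1]
    p=g[ys,xs]; w=np.clip(np.median(p)*.8-p,0,None); w[w<10]=0
    mk[i]=[(w*xs).sum()/w.sum(),(w*ys).sum()/w.sum()]
W=at_z(ci,mk,.03)[:,:2]; print(mk); c=W.mean(0); print("centre",c,np.linalg.norm(W-c,axis=1))
a=np.arctan2(*(W-c).T[::-1]); print(np.degrees(a), np.degrees(wrap(a+np.arange(6)*np.pi/3)))
# pointer: bright pixels
x0,y0=255,200
p=cv2.resize(im[170:245,245:320],(600,600),interpolation=cv2.INTER_CUBIC);cv2.imwrite("pics/k1c.png",p)
E
```

```text
[[310.3451 164.195 ]
 [324.5585 204.8699]
 [297.5502 236.4479]
 [256.3115 230.7602]
 [239.319  192.6946]
 [265.6571 158.2742]]
centre [ 0.483  -0.3916] [0.0547 0.0537 0.0538 0.0539 0.0539 0.0537]
[  15.6225  -44.4042 -104.3651 -164.2354  136.0142   75.9966] [15.6225 15.5958 15.6349 15.7646 16.0142 15.9966]
```

View pics/k1c.png

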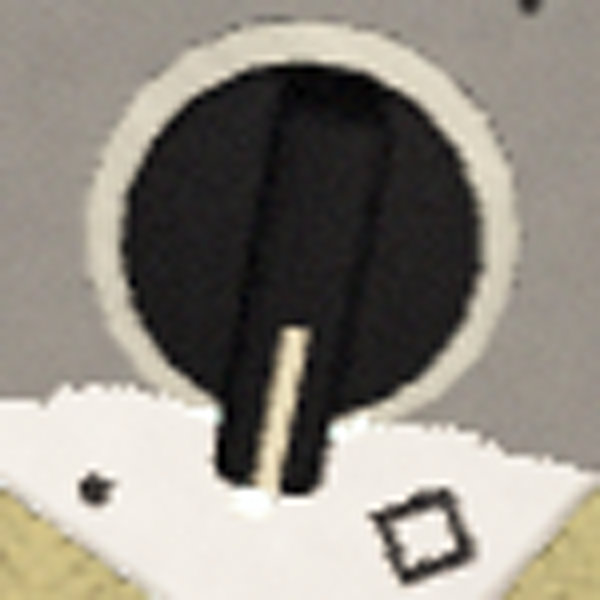

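Console yaw is 15.75° (0.275 rad) and the knob axis is at (0.483, -0.392). The pointer is at about -136.6°, so the first grip is at yaw 0.757.

```bash
python3 - <<'E'
from h import *
c=(.483,-.3916)
plan([[(*c,.12,.757),(*c,.046,.757)]])
plan([[(*c,.046,1.68)],[(*c,.046,2.6)],[(*c,.14,2.6)],[(*c,.14,1.2)],[(*c,.14,-.2)],[(*c,.14,-.5416),(*c,.046,-.5416)],[(*c,.046,.275)]],(*c,.046,.757))
E
```

```text
[[[-0.019, -0.002, 0.427], 0.03], [[-0.019, -0.002, 0.797], 0.03]] q6~0.13 
[[[0.0, 0.0, 0.0], -0.147]] q6~-0.79 
[[[0.0, 0.0, 0.0], -0.146]] q6~-1.71 
[[[0.0, 0.0, -0.47], -0.0]] q6~-1.71 
[[[0.0, 0.0, 0.0], 0.223]] q6~-0.31 
[[[0.0, 0.0, 0.0], 0.223]] q6~1.09 
[[[0.0, 0.0, 0.0], 0.054], [[0.0, 0.0, 0.47], 0.054]] q6~1.43 
[[[0.0, 0.0, 0.0], -0.13]] q6~0.61
```

Request:
carry_out(motion=[[[-0.019,-0.002,0.2],0.03],[[-0.019,-0.002,0.427],0.03],[[-0.019,-0.002,0.427],0.03],[[-0.019,-0.002,0.55],0.03],[[-0.019,-0.002,0.65],0.03],[[-0.019,-0.002,0.75],0.03],[[-0.019,-0.002,0.797],0.03],[[-0.019,-0.002,0.797],0.03]], hand=-1)

```text
time_s: 6.4
ee_pos: [0.4832, -0.3917, 0.0465]
eef_rot: [-3.141, 0.0, 0.758]
force: [-0.7, 0.0, 0.7]
grip_width: 0.0941
grip_force: 0.0
```

Request:
carry_out(motion=[[[0,0,0],0],[[0,0,0],0],[[0,0,0],0],[[0,0,0],0],[[0,0,0],0],[[0,0,0],0],[[0,0,0],0],[[0,0,0],0],[[0,0,0],0],[[0,0,0],0]], hand=1, force=25)

```text
time_s: 7.4
ee_pos: [0.4827, -0.3912, 0.046]
eef_rot: [-3.14, 0.0, 0.757]
force: [-19.3, 19.1, 15.3]
grip_width: 0.0174
grip_force: 14.0
```

Request:
carry_out(motion=[[[0,-0.005,0],0],[[0,-0.005,0],0],[[0,-0.005,0],0],[[0,-0.005,0],0]])

```text
time_s: 7.8
ee_pos: [0.482, -0.3904, 0.046]
eef_rot: [-3.14, 0.0, 0.758]
force: [-4.4, 5.4, 4.4]
grip_width: 0.0157
grip_force: 25.0
```

Request:
carry_out(motion=[[[0,-0.001,0],-0.018],[[0,-0.001,0],-0.036],[[0,-0.001,0],-0.054],[[0,-0.001,0],-0.072],[[0,-0.001,0],-0.09],[[0,-0.001,0],-0.108],[[0,-0.001,0],-0.126],[[0,-0.001,0],-0.144],[[0,-0.001,0],-0.147],[[0,-0.001,0],-0.147]])

```text
time_s: 8.8
ee_pos: [0.4833, -0.3909, 0.0461]
eef_rot: [3.14, 0.001, 1.682]
force: [6.9, -1.4, -3.9]
grip_width: 0.0159
grip_force: 25.0
```

Request:
carry_out(motion=[[[0,0,0],-0.018],[[0,0,0],-0.036],[[0,0,0],-0.054],[[0,0,0],-0.072],[[0,0,0],-0.09],[[0,0,0],-0.108],[[0,0,0],-0.126],[[0,0,0],-0.144],[[0,0,0],-0.146],[[0,0,0],-0.146]])

```text
time_s: 9.8
ee_pos: [0.4844, -0.3901, 0.0461]
eef_rot: [3.14, 0.004, 2.6]
force: [15.5, 2.4, -4.6]
grip_width: 0.0155
grip_force: 25.0
```

Request:
carry_out(motion=[[[0,0,0],0],[[0,0,0],0],[[0,0,0],0],[[0,0,0],0],[[0,0,0],0],[[0,0,0],0],[[0,0,-0.1],0],[[0,0,-0.3],0],[[0,0,-0.5],0],[[0,0,-0.5],0]], hand=-1)

```text
time_s: 10.8
ee_pos: [0.4839, -0.3922, 0.152]
eef_rot: [-3.14, 0.009, 2.598]
force: [0.9, -0.6, -0.3]
grip_width: 0.0922
grip_force: 0.0
```

Request:
carry_out(motion=[[[0,0,0],0.223],[[0,0,0],0.223],[[0,0,0],0.223],[[0,0,0],0.223],[[0,0,0],0.223],[[0,0,0],0.223],[[0,0,0],0.223],[[0,0,0],0.223],[[0,0,0],0.223],[[0,0,0],0.223],[[0,0,0],0.223]])

```text
time_s: 11.9
ee_pos: [0.4821, -0.3907, 0.1455]
eef_rot: [-3.141, -0.0, 1.197]
force: [-0.9, -0.4, 0.7]
grip_width: 0.0945
grip_force: 0.0
```

Request:
carry_out(motion=[[[0,0,0],0.277],[[0,0,0],0.277],[[0,0,0],0.277],[[0,0,0],0.277],[[0,0,0],0.277],[[0,0,0],0.277],[[0,0,0],0.277],[[0,0,0],0.277],[[0,0,0],0.277],[[0,0,0],0.277],[[0,0,0],0.277],[[0,0,0],0.277]])

```text
time_s: 13.1
ee_pos: [0.4822, -0.3907, 0.1457]
eef_rot: [-3.142, 0.0, -0.547]
force: [0.7, 0.5, 0.3]
grip_width: 0.0944
grip_force: 0.0
```

```bash
cat > bar.py <<'E'
from h import *
np.set_printoptions(precision=4,suppress=True)
print(cur())
ci=camera_info("wrist"); im,d=camera("wrist")
vs,us=np.nonzero(d>0); P=at_depth(ci,np.c_[us,vs],d[vs,us])
m=(np.hypot(P[:,0]-.483,P[:,1]+.391)<.04)&(P[:,2]>.069)&(P[:,2]<.083)
Q=P[m]; c,(w,h),a=cv2.minAreaRect((Q[:,:2]*1000).astype(np.float32))
mm=Q[:,:2].mean(0); U,S,V=np.linalg.svd(Q[:,:2]-mm)if 0 else np.linalg.svd((Q[:,:2]-mm),full_matrices=False)
print("n",len(Q),"z",np.median(Q[:,2]),"mean",mm,"yaw",np.arctan2(V[0,1],V[0,0]),"rect",c,w,h,a)
print([(round(r["conf"],2),at_z(ci,[r["location"]],.05)[0]) for r in finder.pinpoint("wrist","pointer")[:2]])
E
python3 bar.py
```

```text
[ 0.4822 -0.3907  0.1457 -0.5468]
n 1057 z 0.07549196619286416 mean [ 0.4849 -0.3912] yaw 2.5993165429272116 rect (483.96234130859375, -390.4332275390625) 15.700899124145508 54.89606475830078 58.89080810546875
[(0.84, array([ 0.522 , -0.4164,  0.05  ]))]
```

```bash
python3 - <<'E'
from h import *
c=(.4838,-.3905)
plan([[(*c,.14,-.5416),(*c,.046,-.5416)]])
E
```

```text
[[[0.006, -0.005, 0.029], -0.0], [[0.006, -0.005, 0.499], -0.0]] q6~1.43
```

Request:
carry_out(motion=[[[0.006,-0.005,0.15],-0.001],[[0.006,-0.005,0.3],-0.001],[[0.006,-0.005,0.4],-0.001],[[0.006,-0.005,0.45],-0.001],[[0.006,-0.005,0.499],-0.001],[[0.006,-0.005,0.499],-0.001]])

```text
time_s: 13.8
ee_pos: [0.4836, -0.3904, 0.0456]
eef_rot: [-3.141, 0.001, -0.536]
force: [0.7, 0.6, -0.5]
grip_width: 0.0938
grip_force: 0.0
```

Request:
carry_out(motion=[[[0,0,0],0],[[0,0,0],0],[[0,0,0],0],[[0,0,0],0],[[0,0,0],0],[[0,0,0],0],[[0,0,0],0],[[0,0,0],0],[[0,0,0],0],[[0,0,0],0],[[0,0,0],0],[[0,0,0],0]], hand=1, force=25)

```text
time_s: 15.0
ee_pos: [0.4842, -0.3899, 0.0463]
eef_rot: [-3.141, 0.0, -0.537]
force: [2.2, 5.1, 2.1]
grip_width: 0.0157
grip_force: 25.0
```

Request:
carry_out(motion=[[[0,0,0],-0.018],[[0,0,0],-0.036],[[0,0,0],-0.054],[[0,0,0],-0.072],[[0,0,0],-0.09],[[0,0,0],-0.108],[[0,0,0],-0.12],[[0,0,0],-0.126],[[0,0,0],-0.129],[[0,0,0],-0.129],[[0,0,0],-0.129]])

```text
time_s: 16.1
ee_pos: [0.4843, -0.3891, 0.0462]
eef_rot: [-3.139, -0.001, 0.274]
force: [2.4, 9.9, 3.4]
grip_width: 0.0157
grip_force: 25.0
```

Request:
carry_out(motion=[[[0,0,0],0],[[0,0,0],0],[[0,0,0],0],[[0,0,0],0],[[0,0,0],0],[[0,0,0],0],[[0,0,-0.1],0],[[0,0,-0.3],0],[[0,0,-0.5],0],[[0,0,-0.5],0],[[0,0,-0.5],0]], hand=-1)

```text
time_s: 17.2
ee_pos: [0.484, -0.3907, 0.1468]
eef_rot: [3.14, -0.001, 0.274]
force: [-0.1, 0.3, -1.7]
grip_width: 0.0936
grip_force: 0.0
```

```bash
python3 bar.py; python3 - <<'E'
from h import *
np.set_printoptions(precision=4,suppress=True)
# tray/bays, basket, hook from the top camera + depth
ci=camera_info("top"); im,d=camera("top"); cv2.imwrite("pics/c_top.png",im)
vs,us=np.nonzero(d>0); P=at_depth(ci,np.c_[us,vs],d[vs,us])
def box(n,m):
    Q=P[m]; c,s,a=cv2.minAreaRect((Q[:,:2]*1000).astype(np.float32)); print(n,len(Q),c,s,a,"medz",np.median(Q[:,2]))
x,y,z=P.T
box("readerbar",(abs(z-.07)<.012)&(x>.63)&(x<.76)&(abs(y)<.24))
box("handle",(z>.115)&(z<.15)&(abs(x-.59)<.09)&(abs(y+.03)<.09))
box("hookarm",(z>.165)&(z<.22)&(abs(x-.58)<.15)&(y>.28)&(y<.5))
for q in ["bay0","tin1"]:
  for r in finder.pinpoint("top",q)[:5]: print(q,r["conf"],at_z(ci,[r["location"]],.004 if q=="bay0" else 0)[0])
E
```

```text
[ 0.484  -0.3907  0.1468  0.2736]
n 1059 z 0.07564284091717027 mean [ 0.4852 -0.3897] yaw -2.868052230631115 rect (484.1461181640625, -389.7603759765625) 54.67737579345703 15.779533386230469 15.979679107666016
[(0.78, array([ 0.5309, -0.3792,  0.05  ]))]
readerbar 2172 (680.2186889648438, 6.514892578125) (85.4934310913086, 399.1585388183594) 0.31727924942970276 medz 0.07075981821312027
handle 150 (592.39306640625, -29.024246215820312) (11.230547904968262, 107.81791687011719) 63.5247917175293 medz 0.13292097319439955
hookarm 176 (564.81982421875, 370.9127197265625) (112.94567108154297, 14.410337448120117) 4.129242897033691 medz 0.18486498866032364
bay0 0.92 [ 0.5973 -0.1485  0.004 ]
bay0 0.86 [0.6007 0.1564 0.004 ]
bay0 0.86 [ 0.5839 -0.0403  0.004 ]
tin1 0.82 [ 0.4433 -0.0625  0.    ]
tin1 0.74 [ 0.4333 -0.1528  0.    ]
tin1 0.73 [0.4554 0.0691 0.    ]
tin1 0.69 [0.4172 0.1932 0.    ]
tin1 0.49 [ 0.5217 -0.3826  0.    ]
```

```bash
python3 - <<'E'
from h import *
plan([[(.505,-.27,.26,1.1)],[(.54,-.12,.28,1.9)],[(.555,-.02,.28,2.679)]])
E
```

```text
[[[0.266, -0.55, -0.575], -0.132]] q6~-0.02 
[[[0.748, -0.184, -0.1], -0.127]] q6~-0.55 
[[[0.449, 0.233, 0.0], -0.124]] q6~-1.14
```

Request:
carry_out(motion=[[[0.1,-0.2,-0.575],-0.03],[[0.266,-0.55,-0.575],-0.132],[[0.266,-0.55,-0.575],-0.132],[[0.266,-0.55,-0.575],-0.132],[[0.266,-0.55,-0.575],-0.132],[[0.266,-0.55,-0.575],-0.132],[[0.266,-0.55,-0.575],-0.132],[[0.266,-0.55,-0.575],-0.132]])

```text
time_s: 18.25
ee_pos: [0.5052, -0.2703, 0.2607]
eef_rot: [-3.141, -0.0, 1.1]
force: [0.0, 0.1, 0.3]
grip_width: 0.0943
grip_force: 0.0
```

Request:
carry_out(motion=[[[0.748,-0.184,-0.1],-0.127],[[0.748,-0.184,-0.1],-0.127],[[0.748,-0.184,-0.1],-0.127],[[0.748,-0.184,-0.1],-0.127],[[0.748,-0.184,-0.1],-0.127],[[0.748,-0.184,-0.1],-0.127],[[0.748,-0.184,-0.1],-0.127]])

```text
time_s: 18.95
ee_pos: [0.5399, -0.1201, 0.2809]
eef_rot: [-3.141, -0.0, 1.9]
force: [-0.4, -0.8, -0.4]
grip_width: 0.0943
grip_force: 0.0
```

Request:
carry_out(motion=[[[0.449,0.233,0],-0.124],[[0.449,0.233,0],-0.124],[[0.449,0.233,0],-0.124],[[0.449,0.233,0],-0.124],[[0.449,0.233,0],-0.124],[[0.449,0.233,0],-0.124],[[0.449,0.233,0],-0.124],[[0.449,0.233,0],-0.124]])

```text
time_s: 19.75
ee_pos: [0.5549, -0.0202, 0.2812]
eef_rot: [-3.142, -0.0, 2.675]
force: [0.5, -1.0, 0.4]
grip_width: 0.0939
grip_force: 0.0
```

```bash
cat > bask.py <<'E'
from h import *
np.set_printoptions(precision=4,suppress=True)
print(cur())
ci=camera_info("wrist"); im,d=camera("wrist"); cv2.imwrite("pics/bask.png",im)
vs,us=np.nonzero(d>0); P=at_depth(ci,np.c_[us,vs],d[vs,us]); x,y,z=P.T
m=(z>.122)&(z<.145)&(abs(x-.59)<.08)&(abs(y+.03)<.08); Q=P[m]; c,s,a=cv2.minAreaRect((Q[:,:2]*1000).astype(np.float32))
print("bar",len(Q),c,s,a,np.percentile(Q[:,2],[5,50,95]))
for q,zz in [("basket_bar",.129),("basket",.004),("bay0",.004),("tin1",0),("reader",0)]:
  for r in finder.pinpoint("wrist",q)[:5]: print(q,round(r["conf"],2),np.round(r["location"]),at_z(ci,[r["location"]],zz)[0])
E
python3 bask.py
```

```text
[ 0.5549 -0.0202  0.2812  2.6752]
bar 735 (590.6060791015625, -29.589153289794922) (11.162275314331055, 105.11404418945312) 63.7675895690918 [0.1272 0.1325 0.1344]
basket_bar 0.83 [288. 227.] [ 0.5863 -0.0304  0.129 ]
basket 0.76 [285. 202.] [ 0.5843 -0.0325  0.004 ]
bay0 0.97 [335. 186.] [0.5971 0.0495 0.004 ]
bay0 0.9 [397. 157.] [0.5978 0.1562 0.004 ]
bay0 0.88 [284. 212.] [ 0.5978 -0.0413  0.004 ]
bay0 0.56 [228. 231.] [ 0.5855 -0.1405  0.004 ]
bay0 0.52 [176. 331.] [ 0.7135 -0.3245  0.004 ]
tin1 0.9 [304.  92.] [0.4474 0.0673 0.    ]
tin1 0.85 [168. 156.] [ 0.4358 -0.1649  0.    ]
tin1 0.76 [370.  42.] [0.427  0.1828 0.    ]
tin1 0.69 [219. 134.] [ 0.4428 -0.0753  0.    ]
tin1 0.47 [ 34. 255.] [ 0.4682 -0.4775  0.    ]
reader 0.91 [309. 195.] [0.592  0.0065 0.    ]
reader 0.42 [174. 329.] [ 0.7092 -0.3277  0.    ]
reader 0.3 [221. 131.] [ 0.4401 -0.0704  0.    ]
```

View pics/bask.png

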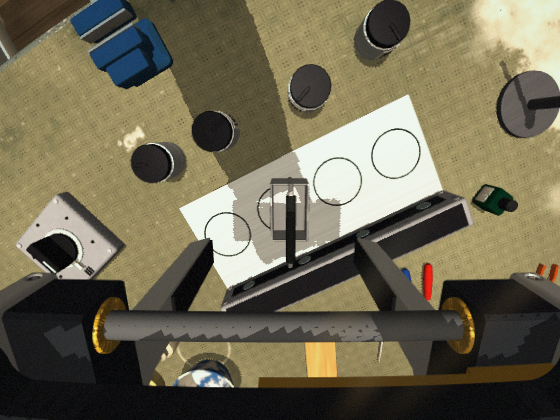

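Request:
carry_out(motion=[[[-0.055,0.036,0.25],-0.001],[[-0.055,0.036,0.5],-0.001],[[-0.055,0.036,0.7],-0.001],[[-0.055,0.036,0.8],-0.001],[[-0.055,0.036,0.854],-0.001],[[-0.055,0.036,0.854],-0.001]])

```text
time_s: 20.65
ee_pos: [0.5677, -0.0185, 0.1097]
eef_rot: [-3.141, -0.001, 2.686]
force: [0.1, -0.5, 0.2]
grip_width: 0.094
grip_force: 0.0
```

```bash
python3 - <<'E'
from h import *
np.set_printoptions(precision=4,suppress=True)
print(cur(), "want .5664 -.0177 .110 2.684"); plan([[(.5664,-.0177,.11,2.684)]])
for n in ["top","side"]:
    ci=camera_info(n); im,d=camera(n)
    vs,us=np.nonzero(d>0); P=at_depth(ci,np.c_[us,vs],d[vs,us]); x,y,z=P.T
    near=(abs(x-.57)<.13)&(abs(y-.37)<.1)
    for lo,hi in [(.03,.16),(.172,.192),(.192,.23)]:
        Q=P[near&(z>lo)&(z<hi)]
        if len(Q)>5: print(n,lo,len(Q),cv2.minAreaRect((Q[:,:2]*1000).astype(np.float32)),Q.mean(0))
    Q=P[near&(z>.172)&(z<.192)]
    # arm axis in x bins
    for b in np.arange(.50,.64,.02):
        q=Q[(Q[:,0]>b)&(Q[:,0]<b+.02)]
        if len(q): print("  %.2f"%b,len(q),q.mean(0))
    if n=="side": cv2.imwrite("pics/hook.png",cv2.resize(im[280:400,210:340],(650,600),interpolation=cv2.INTER_CUBIC))
E
```

```text
[ 0.5677 -0.0185  0.1097  2.686 ] want .5664 -.0177 .110 2.684
[[[0.007, 0.001, -0.001], 0.0]] q6~-1.14 
top 0.03 76 ((612.7491455078125, 370.69622802734375), (9.441181182861328, 15.8826265335083), 64.809814453125) [0.6134 0.3694 0.0983]
top 0.172 121 ((568.2906494140625, 371.46221923828125), (104.07738494873047, 11.77387523651123), 0.36006855964660645) [0.566  0.3715 0.1839]
top 0.192 47 ((564.7119140625, 373.44775390625), (112.72196197509766, 14.366276741027832), 0.8305886387825012) [0.5862 0.3729 0.1999]
  0.50 4 [0.5183 0.369  0.1907]
  0.52 22 [0.5292 0.3696 0.1843]
  0.54 30 [0.5494 0.3714 0.183 ]
  0.56 23 [0.5702 0.3728 0.184 ]
  0.58 22 [0.5901 0.3729 0.184 ]
  0.60 19 [0.609  0.3711 0.1833]
  0.62 1 [0.6203 0.3699 0.1786]
side 0.03 249 ((615.3997802734375, 377.7471618652344), (11.738876342773438, 15.76271915435791), 83.25840759277344) [0.6146 0.3785 0.0978]
side 0.172 206 ((566.5858764648438, 372.5628356933594), (111.7643814086914, 11.679577827453613), 5.1478047370910645) [0.5713 0.3737 0.1823]
side 0.192 66 ((564.27001953125, 374.0054016113281), (115.70823669433594, 15.502927780151367), 0.8012761473655701) [0.5836 0.3741 0.1987]
  0.50 13 [0.5164 0.3705 0.1879]
  0.52 36 [0.5302 0.3712 0.1825]
  0.54 33 [0.5503 0.3722 0.1819]
  0.56 34 [0.5698 0.3729 0.1816]
  0.58 33 [0.5893 0.3738 0.1814]
  0.60 45 [0.6099 0.3776 0.1823]
  0.62 12 [0.6213 0.3762 0.1814]
```

View pics/hook.png

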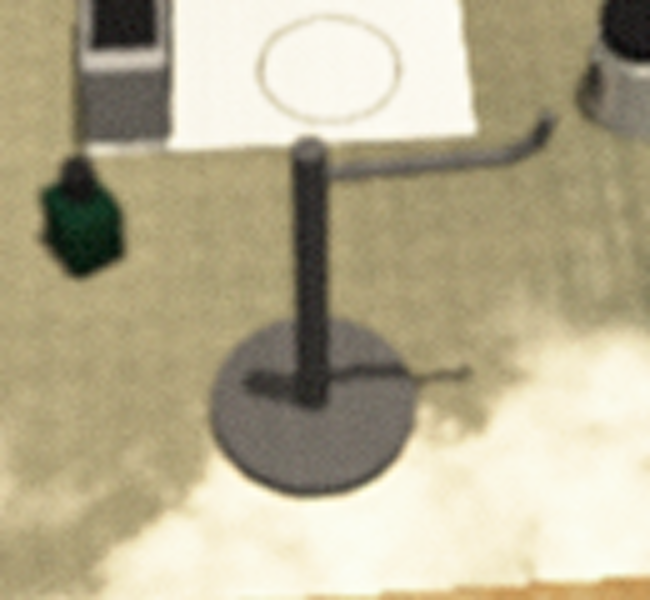

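```bash
python3 - <<'E'
from h import *
s=(.5677,-.0185,.1097,2.686)
plan([[(.5677,-.0185,.215,2.686)],[(.47,.10,.225,2.3)],[(.455,.25,.225,1.95)],[(.4845,.396,.215,1.616)],[(.5583,.398,.209,1.616)],[(.5583,.398,.171,1.616)]],s)
E
```

```text
[[[0.0, 0.0, -0.526], -0.0]] q6~-1.15 
[[[0.699, 0.317, -0.05], 0.061]] q6~-0.52 
[[[0.609, 0.444, 0.0], 0.056]] q6~0.12 
[[[0.624, 0.407, 0.05], 0.053]] q6~0.64 
[[[-0.007, 0.369, 0.03], -0.0]] q6~0.57 
[[[0.0, 0.0, 0.19], -0.0]] q6~0.57
```

Request:
carry_out(motion=[[[0,0,0],0],[[0,0,0],0],[[0,0,0],0],[[0,0,0],0],[[0,0,0],0],[[0,0,0],0],[[0,0,0],0],[[0,0,0],0],[[0,0,0],0],[[0,0,0],0],[[0,0,0],0],[[0,0,0],0]], hand=1, force=45)

```text
time_s: 21.95
ee_pos: [0.5679, -0.0185, 0.1104]
eef_rot: [-3.142, -0.0, 2.686]
force: [-0.2, 1.2, -0.6]
grip_width: 0.0105
grip_force: 45.0
```

Request:
carry_out(motion=[[[0,0,-0.1],0],[[0,0,-0.2],0],[[0,0,-0.3],0],[[0,0,-0.4],0],[[0,0,-0.5],0],[[0,0,-0.526],0],[[0,0,-0.526],0]])

```text
time_s: 22.65
ee_pos: [0.5681, -0.0185, 0.2158]
eef_rot: [3.141, 0.001, 2.686]
force: [0.2, 0.5, -1.1]
grip_width: 0.0106
grip_force: 45.0
```

Request:
carry_out(motion=[[[0.12,0.05,-0.05],0.01],[[0.24,0.11,-0.05],0.02],[[0.36,0.16,-0.05],0.03],[[0.48,0.22,-0.05],0.042],[[0.6,0.27,-0.05],0.053],[[0.699,0.317,-0.05],0.061],[[0.699,0.317,-0.05],0.061]])

```text
time_s: 23.35
ee_pos: [0.4688, 0.1013, 0.2246]
eef_rot: [-3.14, -0.001, 2.304]
force: [-0.2, -0.5, -1.9]
grip_width: 0.0113
grip_force: 45.0
```

Request:
carry_out(motion=[[[0.12,0.09,0],0.01],[[0.24,0.18,0],0.02],[[0.36,0.26,0],0.032],[[0.48,0.35,0],0.043],[[0.58,0.42,0],0.053],[[0.609,0.444,0],0.056],[[0.609,0.444,0],0.056]])

```text
time_s: 24.05
ee_pos: [0.4549, 0.2502, 0.2244]
eef_rot: [-3.14, 0.0, 1.953]
force: [0.3, 0.0, -0.1]
grip_width: 0.0106
grip_force: 45.0
```

Request:
carry_out(motion=[[[0.12,0.08,0],0.01],[[0.24,0.16,0],0.02],[[0.36,0.24,0],0.03],[[0.48,0.31,0],0.04],[[0.58,0.38,0.02],0.05],[[0.624,0.407,0.05],0.053],[[0.624,0.407,0.05],0.053],[[0.624,0.407,0.05],0.053]])

```text
time_s: 24.85
ee_pos: [0.4844, 0.3949, 0.2151]
eef_rot: [-3.141, 0.001, 1.619]
force: [-0.4, -0.2, -1.4]
grip_width: 0.0107
grip_force: 45.0
```

```bash
cat > hk.py <<'E'
from h import *
import sys
np.set_printoptions(precision=4,suppress=True)
print(cur(),ctrl.get_obs()["grip_width"])
ci=camera_info("side"); im,d=camera("side"); cv2.imwrite(f"pics/{sys.argv[1]}.png",cv2.resize(im[220:410,190:400],(660,597),interpolation=cv2.INTER_CUBIC))
for q,z in [("basket_bar",float(sys.argv[2])),("basket",float(sys.argv[2])-.125),("hook_seat",.19)]:
    for r in finder.pinpoint("side",q)[:2]: print(q,round(r["conf"],2),np.round(r["location"]),at_z(ci,[r["location"]],z)[0])
E
python3 hk.py h2 .234
```

```text
[0.4844 0.3949 0.2151 1.6191] 0.01072953514419428
basket_bar 0.66 [332. 295.] [0.4857 0.3723 0.234 ]
basket 0.79 [325. 329.] [0.4917 0.3665 0.109 ]
hook_seat 0.85 [297. 310.] [0.5593 0.3729 0.19  ]
```

View pics/h2.png

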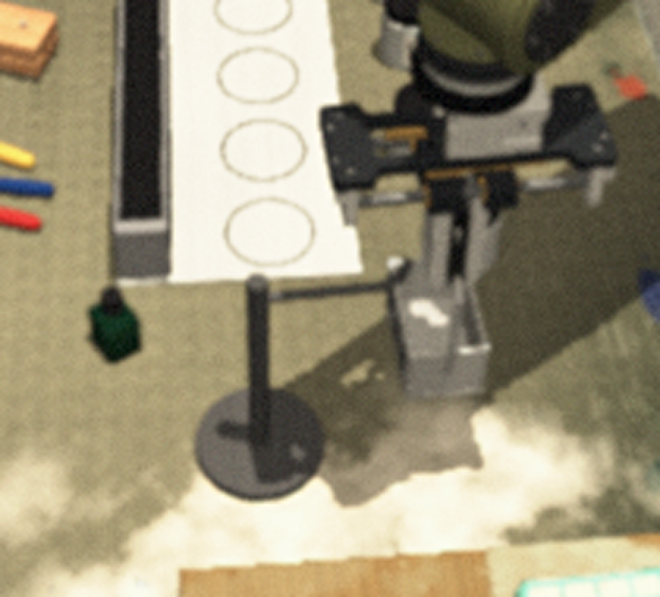

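The basket hangs level beside the hook tip (about 400,265 in the crop) and its bar is in line with the arm. Now I'll slide it over the tip and lower it.

Request:
carry_out(motion=[[[0,0.05,0.02],0],[[0,0.1,0.025],0],[[0,0.15,0.03],0],[[0,0.2,0.03],0],[[0,0.25,0.03],0],[[0,0.3,0.03],0],[[0,0.35,0.03],0],[[0,0.37,0.03],0],[[0,0.37,0.03],0]])

```text
time_s: 25.95
ee_pos: [0.5586, 0.3993, 0.2092]
eef_rot: [-3.141, 0.0, 1.618]
force: [-0.1, -0.5, -1.7]
grip_width: 0.0107
grip_force: 45.0
```

Request:
carry_out(motion=[[[0,0,0.04],0],[[0,0,0.08],0],[[0,0,0.12],0],[[0,0,0.15],0],[[0,0,0.17],0],[[0,0,0.18],0],[[0,0,0.185],0],[[0,0,0.185],0]])

```text
time_s: 26.75
ee_pos: [0.5581, 0.3995, 0.1728]
eef_rot: [3.141, -0.0, 1.618]
force: [-0.9, 0.2, -2.1]
grip_width: 0.0107
grip_force: 45.0
```

```bash
python3 hk.py h3 .19; python3 -c "
from h import *;print(ctrl.get_obs()['force'])"
```

```text
[0.5581 0.3995 0.1728 1.6182] 0.01066541650025733
basket_bar 0.89 [297. 311.] [0.5585 0.3752 0.19  ]
basket_bar 0.67 [296. 160.] [ 0.5045 -0.2131  0.19  ]
basket 0.88 [296. 347.] [0.558  0.3784 0.065 ]
hook_seat 0.92 [296. 312.] [0.5624 0.3777 0.19  ]
hook_seat 0.72 [269. 359.] [0.6271 0.493  0.19  ]
[-0.25835812  0.13464126 -1.29435572]
```

Request:
carry_out(motion=[[[-0.012,0,0],0],[[-0.012,0,0.005],0],[[-0.012,0,0.01],0],[[-0.012,0,0.013],0],[[-0.012,0,0.013],0]])

```text
time_s: 27.45
ee_pos: [0.5583, 0.3971, 0.1704]
eef_rot: [3.141, -0.0, 1.618]
force: [-0.4, -0.1, 2.0]
grip_width: 0.0109
grip_force: 45.0
```

Request:
carry_out(motion=[[[0,0,0],0],[[0,0,0],0],[[0,0,0],0],[[0,0,0],0],[[0,0,0],0],[[0,0,-0.06],0],[[0,0,-0.15],0],[[0,0,-0.25],0],[[0,0,-0.4],0],[[0,0,-0.5],0],[[0,0,-0.5],0]], hand=0.2)

```text
time_s: 28.55
ee_pos: [0.5588, 0.3975, 0.2743]
eef_rot: [3.136, -0.003, 1.618]
force: [-1.0, 0.9, -0.1]
grip_width: 0.0372
grip_force: 0.0
```

```bash
python3 hk.py h4 .19
```

```text
[0.5588 0.3975 0.2743 1.6183] 0.0372254611180452
basket_bar 0.58 [298. 312.] [0.5575 0.3786 0.19  ]
basket 0.75 [296. 347.] [0.5582 0.3804 0.065 ]
basket 0.15 [228. 328.] [0.7178 0.3143 0.065 ]
```

View pics/h4.png

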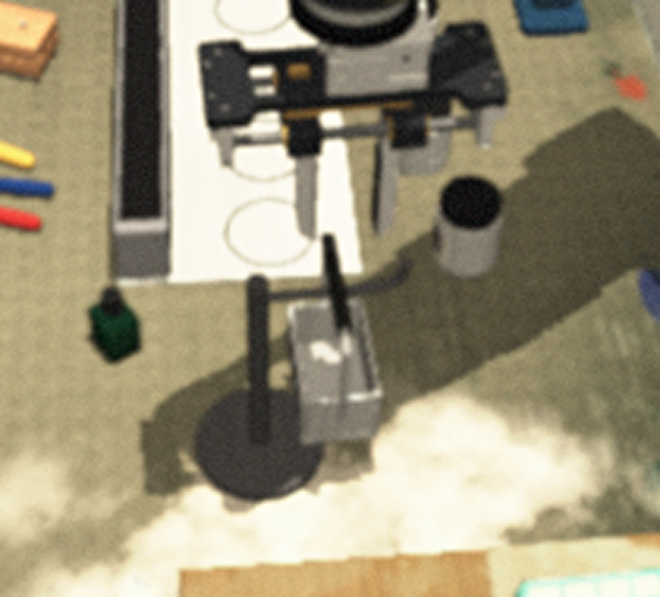

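The basket hangs on the hook and the gripper is clear of it. Next, an overview of the tins.

```bash
python3 - <<'E'
from h import *
plan([[(.46,.27,.29,2.1)],[(.40,.13,.30,2.6)],[(.36,.04,.30,3.1)]])
E
```

```text
[[[-0.61, -0.519, -0.107], -0.077]] q6~0.00 
[[[-0.453, -0.612, -0.05], -0.08]] q6~-0.71 
[[[-0.061, -0.489, 0.0], -0.08]] q6~-1.42
```

Request:
carry_out(motion=[[[-0.61,-0.519,-0.107],-0.077],[[-0.61,-0.519,-0.107],-0.077],[[-0.61,-0.519,-0.107],-0.077],[[-0.61,-0.519,-0.107],-0.077],[[-0.61,-0.519,-0.107],-0.077],[[-0.61,-0.519,-0.107],-0.077]], hand=-0.6)

```text
time_s: 29.35
ee_pos: [0.4605, 0.2706, 0.2909]
eef_rot: [-3.141, -0.0, 2.1]
force: [0.2, 0.5, -1.1]
grip_width: 0.075
grip_force: 0.0
```

Request:
carry_out(motion=[[[-0.453,-0.612,-0.05],-0.08],[[-0.453,-0.612,-0.05],-0.08],[[-0.453,-0.612,-0.05],-0.08],[[-0.453,-0.612,-0.05],-0.08],[[-0.453,-0.612,-0.05],-0.08],[[-0.453,-0.612,-0.05],-0.08]])

```text
time_s: 29.95
ee_pos: [0.4013, 0.1309, 0.301]
eef_rot: [-3.141, -0.001, 2.602]
force: [0.3, 0.2, 0.0]
grip_width: 0.0751
grip_force: 0.0
```

Request:
carry_out(motion=[[[-0.061,-0.489,0],-0.08],[[-0.061,-0.489,0],-0.08],[[-0.061,-0.489,0],-0.08],[[-0.061,-0.489,0],-0.08],[[-0.061,-0.489,0],-0.08],[[-0.061,-0.489,0],-0.08]])

```text
time_s: 30.55
ee_pos: [0.3616, 0.0405, 0.3011]
eef_rot: [3.142, -0.001, 3.104]
force: [-0.0, 0.9, 0.8]
grip_width: 0.0755
grip_force: 0.0
```

```bash
python3 - <<'E'
from h import *
np.set_printoptions(precision=4,suppress=True)
print(cur())
ci=camera_info("wrist"); im,d=camera("wrist"); cv2.imwrite("pics/w1.png",im); np.savez("w1.npz",d=d)
vs,us=np.nonzero(d>0); P=at_depth(ci,np.c_[us,vs],d[vs,us]); x,y,z=P.T
for q in ["tin1","bay0","reader"]:
  for r in finder.pinpoint("wrist",q)[:5]: print(q,round(r["conf"],2),np.round(r["location"]),at_z(ci,[r["location"]],.004 if q=="bay0" else 0)[0])
# lids from depth
m=(z>.063)&(z<.08)&(x<.52)&(x>.3)&(abs(y)<.3)
img=np.zeros(d.shape,np.uint8); img[vs[m],us[m]]=1
n,l,st,ce=cv2.connectedComponentsWithStats(img)
for i in range(1,n):
    if st[i,4]>150:
        k=l[vs,us]==i; Q=P[k]; print("lid",st[i,4],cv2.minEnclosingCircle((Q[:,:2]*1000).astype(np.float32)),Q.mean(0),ce[i])
# tray white region, top and wrist
for n in ["top","wrist"]:
    c2=camera_info(n); I,D=(im,d) if n=="wrist" else camera("top")
    if n=="top": cv2.imwrite("pics/c2_top.png",I)
    hsv=cv2.cvtColor(I,cv2.COLOR_BGR2HSV); v2,u2=np.nonzero((D>0)&(hsv[...,1]<45)&(hsv[...,2]>130))
    W=at_z(c2,np.c_[u2,v2],.004); Pd=at_depth(c2,np.c_[u2,v2],D[v2,u2])
    k=(abs(Pd[:,2]-.004)<.012)&(W[:,0]>.46)&(W[:,0]<.70)&(abs(W[:,1])<.23); W=W[k]
    print(n,"tray",len(W),cv2.minAreaRect((W[:,:2]*1000).astype(np.float32)))
E
```

```text
[0.3616 0.0405 0.3011 3.104 ]
tin1 0.92 [370. 216.] [0.4285 0.1873 0.    ]
tin1 0.89 [303. 231.] [0.4511 0.0701 0.    ]
tin1 0.85 [224. 228.] [ 0.4408 -0.068   0.    ]
tin1 0.71 [171. 228.] [ 0.4364 -0.1601 -0.    ]
bay0 0.91 [297. 304.] [0.5938 0.0552 0.004 ]
bay0 0.79 [352. 301.] [0.5908 0.1588 0.004 ]
bay0 0.67 [244. 305.] [ 0.592  -0.0421  0.004 ]
reader 0.64 [271. 303.] [ 0.5911  0.0066 -0.    ]
lid 959 ((425.9230041503906, 187.99331665039062), 26.925859451293945) [0.4247 0.1869 0.0684] [383.4786 226.0709]
lid 875 ((439.7526550292969, -166.2141571044922), 26.6521053314209) [ 0.438  -0.1647  0.069 ] [151.6629 242.7646]
lid 481 ((441.10955810546875, -70.54805755615234), 26.409852981567383) [ 0.4305 -0.0709  0.0687] [211.8545 236.1164]
lid 896 ((449.3019714355469, 70.05339050292969), 26.307729721069336) [0.4485 0.0699 0.0686] [305.6217 244.0391]
top tray 6773 ((597.3040161132812, 9.008285522460938), (401.22412109375, 160.5498504638672), 89.43505096435547)
wrist tray 6360 ((596.4984741210938, 4.94024658203125), (396.4866027832031, 163.54013061523438), 89.72749328613281)
```

View pics/w1.png

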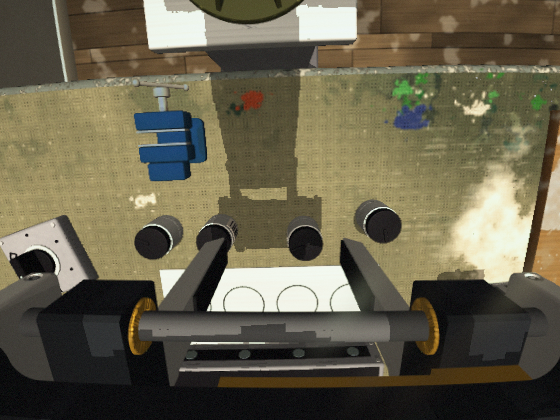

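```bash
cat > snap.py <<'E'
from h import *
import sys,pickle
ci=camera_info("wrist"); im,d=camera("wrist"); pickle.dump((ci,im,d),open(sys.argv[1]+".pkl","wb")); print(cur())
E
python3 - <<'E'
from h import *
plan([[(.48,.10,.22,3.1)],[(.48,-.10,.22,3.1)]])
E
```

```text
[[[-0.583, 0.32, 0.407], 0.001]] q6~-1.32 
[[[-0.042, -0.999, 0.0], -0.0]] q6~-1.73
```

Request:
carry_out(motion=[[[-0.583,0.32,0.2],0.001],[[-0.583,0.32,0.407],0.001],[[-0.583,0.32,0.407],0.001],[[-0.583,0.32,0.407],0.001],[[-0.583,0.32,0.407],0.001],[[-0.583,0.32,0.407],0.001]])

```text
time_s: 31.4
ee_pos: [0.4796, 0.0996, 0.2212]
eef_rot: [3.141, 0.001, 3.101]
force: [-0.0, -0.1, 0.7]
grip_width: 0.0748
grip_force: 0.0
```

```bash
python3 snap.py s1
```

```text
[0.47960162 0.09952484 0.22162158 3.10051378]
```

Request:
carry_out(motion=[[[-0.042,-0.999,0],0],[[-0.042,-0.999,0],0],[[-0.042,-0.999,0],0],[[-0.042,-0.999,0],0],[[-0.042,-0.999,0],0],[[-0.042,-0.999,0],0],[[-0.042,-0.999,0],0]])

```text
time_s: 32.15
ee_pos: [0.48, -0.0994, 0.221]
eef_rot: [-3.141, 0.002, 3.101]
force: [-0.3, -0.6, -0.2]
grip_width: 0.0755
grip_force: 0.0
```

```bash
python3 snap.py s2; cat > lids.py <<'E'
from h import *
import pickle
def worldpx(ci,P):
    R,o=pose(ci); K=np.array(ci["camera_matrix"]); D=np.array(ci["dist_coeffs"])
    q=(np.asarray(P,float)-o)@R
    return cv2.projectPoints(q.reshape(-1,1,3),np.zeros(3),np.zeros(3),K,D)[0].reshape(-1,2)
def rect(ci,im,c,z,h=.032,n=260):
    """top-down patch: image up=+x world, left=+y"""
    g=np.linspace(h,-h,n); X,Y=np.meshgrid(c[0]+g,c[1]+g,indexing='ij')
    p=worldpx(ci,np.c_[X.ravel(),Y.ravel(),np.full(X.size,z)]).astype(np.float32)
    return cv2.remap(im,p[:,0].reshape(n,n),p[:,1].reshape(n,n),cv2.INTER_CUBIC)
def lids(ci,d,box,zl=.063,zh=.082):
    vs,us=np.nonzero(d>0); P=at_depth(ci,np.c_[us,vs],d[vs,us]); x,y,z=P.T
    m=(z>zl)&(z<zh)&(x>box[0])&(x<box[1])&(y>box[2])&(y<box[3])
    img=np.zeros(d.shape,np.uint8); img[vs[m],us[m]]=1
    n,l,st,_=cv2.connectedComponentsWithStats(img); out=[]
    for i in range(1,n):
        if st[i,4]>200:
            Q=P[l[vs,us]==i]; c,r=cv2.minEnclosingCircle((Q[:,:2]*1000).astype(np.float32)); out.append((np.array(c)/1000,r,np.median(Q[:,2]),st[i,4]))
    return out
E
python3 - <<'E'
from lids import *
tiles=[]
for s in ["s1","s2"]:
    ci,im,d=pickle.load(open(s+".pkl","rb"))
    for c,r,z,n in sorted(lids(ci,d,(.36,.52,-.25,.25)),key=lambda t:-t[0][1]):
        print(s,c.round(4),round(r,1),round(float(z),4),n)
        if 24<r<30: tiles.append(cv2.convertScaleAbs(rect(ci,im,c,.07),alpha=2.0,beta=20))
cv2.imwrite("pics/lids.png",np.hstack(tiles[:6]) if len(tiles)<4 else np.vstack([np.hstack(tiles[:2]),np.hstack(tiles[2:4])]))
print(len(tiles))
E
```

```text
[ 0.4800541  -0.09912849  0.22080288  3.10226063]
s1 [0.4254 0.188 ] 26.6 0.0685 1721
s1 [0.4497 0.0702] 26.3 0.0688 1632
s1 [ 0.4411 -0.07  ] 26.2 0.069 1597
s1 [ 0.4396 -0.1659] 27.0 0.0692 1539
s2 [0.4267 0.1874] 27.6 0.0682 1598
s2 [0.4504 0.0691] 26.8 0.0685 1626
s2 [ 0.4414 -0.0704] 26.5 0.0687 1675
s2 [ 0.4396 -0.1667] 26.6 0.0689 1684
8
```

View pics/lids.png

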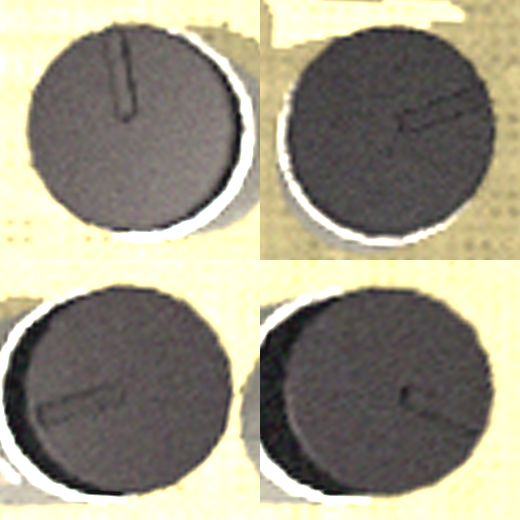

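The rectified lids show the ribs clearly (up = +x, left = +y). The label angles are roughly A 6.6°, B -70.7°, C 105°, D -115°.

```bash
python3 - <<'E'
from h import *
r=np.radians(-.4)
def tin(name,c,th,y1,bay,start=None):
    y2=y1+wrap(r-np.radians(th)); print(name,"yaw",y1,y2)
    m=((c[0]+bay[0])/2,(c[1]+bay[1])/2); s=(*c,.024,y1)
    plan([[(*c,.11,y1),(*c,.024,y1)]],start)
    plan([[(*c,.13,y1)],[(*m,.13,(y1+y2)/2)],[(*bay,.13,y2)],[(*bay,.0285,y2)],[(*bay,.14,y2)]],s)
    return (*bay,.14,y2)
s=tin("C",(.4412,-.0703),105.1,3.1,(.592,-.043))
s=tin("D",(.4396,-.1663),-115,1.0,(.5915,-.143),s)
E
```

```text
C yaw 3.1 1.2586776391459824
[[[0.2, 0.136, 0.554], 0.0], [[0.2, 0.136, 0.984], 0.0]] q6~-1.69 
[[[0.0, 0.0, -0.53], -0.0]] q6~-1.69 
[[[-0.374, 0.084, 0.0], 0.147]] q6~-0.72 
[[[-0.16, 0.348, 0.0], 0.147]] q6~0.24 
[[[0.0, 0.0, 0.507], -0.0]] q6~0.24 
[[[0.0, 0.0, -0.558], -0.0]] q6~0.24 
D yaw 1.0 3.0001473227855016
[[[-0.821, -0.536, 0.15], 0.041], [[-0.821, -0.536, 0.58], 0.041]] q6~0.21 
[[[0.0, 0.0, -0.53], -0.0]] q6~0.21 
[[[0.254, 0.288, 0.0], -0.159]] q6~-0.72 
[[[-0.105, 0.37, 0.0], -0.159]] q6~-1.67 
[[[0.0, 0.0, 0.507], -0.0]] q6~-1.67 
[[[0.0, 0.0, -0.558], -0.0]] q6~-1.67
```

Request:
carry_out(motion=[[[0.2,0.136,0.25],0],[[0.2,0.136,0.554],0],[[0.2,0.136,0.554],0],[[0.2,0.136,0.7],0],[[0.2,0.136,0.8],0],[[0.2,0.136,0.9],0],[[0.2,0.136,0.984],0],[[0.2,0.136,0.984],0]])

```text
time_s: 33.0
ee_pos: [0.4403, -0.07, 0.0219]
eef_rot: [3.141, -0.003, 3.103]
force: [-0.1, 0.7, 0.5]
grip_width: 0.0751
grip_force: 0.0
```

Request:
carry_out(motion=[[[0,0,0],0],[[0,0,0],0],[[0,0,0],0],[[0,0,0],0],[[0,0,0],0],[[0,0,0],0],[[0,0,0],0]], hand=1, force=25)

```text
time_s: 33.7
ee_pos: [0.4418, -0.0712, 0.0242]
eef_rot: [3.142, 0.002, 3.101]
force: [-0.1, 3.3, 7.5]
grip_width: 0.0556
grip_force: 25.0
```

Request:
carry_out(motion=[[[0,0,-0.1],0],[[0,0,-0.2],0],[[0,0,-0.3],0],[[0,0,-0.4],0],[[0,0,-0.5],0],[[0,0,-0.53],0],[[0,0,-0.53],0]])

```text
time_s: 34.4
ee_pos: [0.4415, -0.0714, 0.1297]
eef_rot: [-3.141, 0.001, 3.101]
force: [0.2, -0.2, -1.8]
grip_width: 0.0552
grip_force: 25.0
```

Request:
carry_out(motion=[[[-0.06,0.01,0],0.02],[[-0.14,0.03,0],0.04],[[-0.22,0.05,0],0.06],[[-0.3,0.07,0],0.08],[[-0.374,0.084,0],0.1],[[-0.374,0.084,0],0.12],[[-0.374,0.084,0],0.14],[[-0.374,0.084,0],0.147],[[-0.374,0.084,0],0.147]])

```text
time_s: 35.3
ee_pos: [0.5162, -0.0575, 0.1279]
eef_rot: [-3.14, -0.001, 2.177]
force: [0.3, 0.0, -1.5]
grip_width: 0.0557
grip_force: 25.0
```

Request:
carry_out(motion=[[[-0.03,0.06,0],0.02],[[-0.06,0.14,0],0.04],[[-0.1,0.22,0],0.06],[[-0.13,0.3,0],0.08],[[-0.16,0.348,0],0.1],[[-0.16,0.348,0],0.12],[[-0.16,0.348,0],0.14],[[-0.16,0.348,0],0.147],[[-0.16,0.348,0],0.147]])

```text
time_s: 36.2
ee_pos: [0.5918, -0.0442, 0.1283]
eef_rot: [-3.14, 0.0, 1.255]
force: [0.1, -0.2, -1.7]
grip_width: 0.0556
grip_force: 25.0
```

Request:
carry_out(motion=[[[0,0,0.12],0],[[0,0,0.24],0],[[0,0,0.36],0],[[0,0,0.44],0],[[0,0,0.48],0],[[0,0,0.495],0],[[0,0,0.505],0],[[0,0,0.505],0],[[0,0,0.505],0]])

```text
time_s: 37.1
ee_pos: [0.5924, -0.0442, 0.0289]
eef_rot: [3.141, -0.0, 1.254]
force: [-0.0, 0.1, -2.0]
grip_width: 0.056
grip_force: 25.0
```

Request:
carry_out(motion=[[[0,0,0],0],[[0,0,0],0],[[0,0,0],0],[[0,0,0],0],[[0,0,-0.1],0],[[0,0,-0.25],0],[[0,0,-0.4],0],[[0,0,-0.56],0],[[0,0,-0.56],0],[[0,0,-0.56],0]], hand=-0.6)

```text
time_s: 38.1
ee_pos: [0.5921, -0.0442, 0.1404]
eef_rot: [3.141, -0.0, 1.254]
force: [-0.3, 0.3, -1.2]
grip_width: 0.0749
grip_force: 0.0
```

```bash
cat > chk.py <<'E'
from lids import *
import sys
print(cur())
ci=camera_info("wrist"); im,d=camera("wrist"); pickle.dump((ci,im,d),open("chk.pkl","wb"))
tiles=[]
for c,r,z,n in sorted(lids(ci,d,(.36,.66,-.25,.25)),key=lambda t:-t[0][1]):
    print(c.round(4),round(r,1),round(float(z),4),n)
    if 22<r<31: tiles.append(cv2.convertScaleAbs(rect(ci,im,c,round(float(z),3)+.001),alpha=2.0,beta=20))
k=int(np.ceil(len(tiles)/2)); tiles+= [tiles[0]*0]*(2*k-len(tiles))
cv2.imwrite(sys.argv[1],np.vstack([np.hstack(tiles[:k]),np.hstack(tiles[k:])]))
E
python3 chk.py pics/l2.png
python3 - <<'E'
from h import *
plan([[(.4396,-.1663,.11,1.0),(.4396,-.1663,.024,1.0)]])
E
```

```text
[ 0.59210359 -0.04419711  0.14037676  1.25377457]
[0.4472 0.1556] 27.3 0.0686 3357
[0.4505 0.0703] 27.0 0.0687 2930
[ 0.5929 -0.0445] 26.5 0.0729 2671
[ 0.4425 -0.1674] 26.1 0.0692 908
[[[-0.817, -0.532, 0.147], 0.04], [[-0.817, -0.532, 0.577], 0.04]] q6~0.21
```

```bash
cat >> lids.py <<'E'
def rib(ci,im,c,z):
    n=260; mm=64/n
    p=cv2.cvtColor(rect(ci,im,c,z,n=n),cv2.COLOR_BGR2GRAY).astype(np.float32)
    e=cv2.GaussianBlur(p,(0,0),10)-cv2.GaussianBlur(p,(0,0),1.5)
    e=np.abs(e)
    al,la=np.meshgrid(np.arange(3,22,.5),np.arange(-3.5,3.6,.5))
    best=[]
    for dx in np.arange(-1.5,1.6,.75):
      for dy in np.arange(-1.5,1.6,.75):
        for a in np.arange(-180,180,1.):
            t=np.radians(a); X=dx+al*np.cos(t)-la*np.sin(t); Y=dy+al*np.sin(t)+la*np.cos(t)
            u=((n-1)/2-Y/mm).astype(np.float32); v=((n-1)/2-X/mm).astype(np.float32)
            m=cv2.remap(e,u,v,cv2.INTER_LINEAR).mean(1)   # per lateral offset
            w=np.abs(la[:,0]); s=m[(w>1.4)&(w<2.8)].mean()+m[w<1.4].mean()*.3
            best.append((s,a))
    b=np.array(best); o=b[b[:,0].argsort()[::-1]]
    top=o[:12]; a=np.degrees(np.angle(np.exp(1j*np.radians(top[:,1])).mean()))
    far=o[np.abs((o[:,1]-a+180)%360-180)>30]
    return round(float(a),1), round(float(o[0,0]/far[0,0]),2)
E
python3 - <<'E'
from lids import *
for f in ["s1","s2","chk"]:
    ci,im,d=pickle.load(open(f+".pkl","rb"))
    for c,r,z,n in sorted(lids(ci,d,(.36,.66,-.25,.25)),key=lambda t:-t[0][1]):
        print(f,c.round(4),rib(ci,im,c,z+.001))
E
```

```text
s1 [0.4254 0.188 ] (9.1, 1.82)
s1 [0.4497 0.0702] (-71.0, 1.13)
s1 [ 0.4411 -0.07  ] (-63.9, 1.03)
s1 [ 0.4396 -0.1659] (-117.0, 1.23)
s2 [0.4267 0.1874] (9.2, 1.49)
s2 [0.4504 0.0691] (31.0, 1.12)
s2 [ 0.4414 -0.0704] (104.9, 1.1)
s2 [ 0.4396 -0.1667] (-110.9, 1.75)
chk [0.4472 0.1556] (9.7, 1.19)
chk [0.4505 0.0703] (-70.0, 1.31)
chk [ 0.5929 -0.0445] (-62.5, 1.51)
chk [ 0.4425 -0.1674] (-155.0, 1.01)
```

View pics/l2.png

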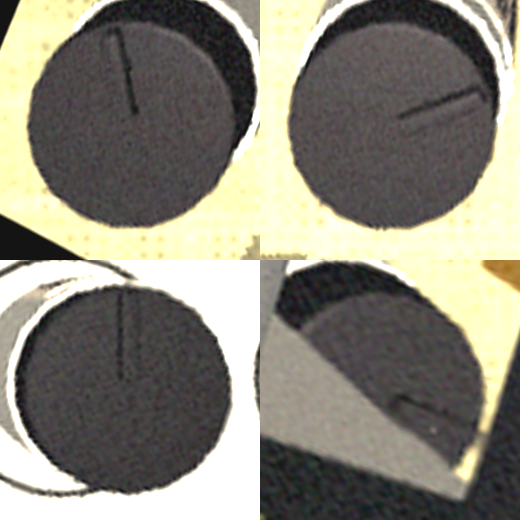

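C stands in its ring with its rib at about 0°. Tin A has been knocked and is now at (0.447, 0.156); I'll measure it again before picking it up. D is next.

Request:
carry_out(motion=[[[-0.2,-0.13,0],0.01],[[-0.4,-0.26,0.05],0.02],[[-0.6,-0.4,0.1],0.03],[[-0.817,-0.532,0.147],0.04],[[-0.817,-0.532,0.147],0.04],[[-0.817,-0.532,0.147],0.04],[[-0.817,-0.532,0.3],0.04],[[-0.817,-0.532,0.45],0.04],[[-0.817,-0.532,0.54],0.04],[[-0.817,-0.532,0.579],0.04],[[-0.817,-0.532,0.579],0.04],[[-0.817,-0.532,0.579],0.04]])

```text
time_s: 39.35
ee_pos: [0.4408, -0.1661, 0.0251]
eef_rot: [3.141, -0.0, 1.003]
force: [0.5, 0.0, -0.2]
grip_width: 0.0751
grip_force: 0.0
```

Request:
carry_out(motion=[[[0,0,0],0],[[0,0,0],0],[[0,0,0],0],[[0,0,0],0],[[0,0,0],0],[[0,0,0],0],[[0,0,0],0]], hand=1, force=25)

```text
time_s: 40.05
ee_pos: [0.4403, -0.1664, 0.025]
eef_rot: [3.141, -0.0, 1.002]
force: [-1.8, 0.9, 7.5]
grip_width: 0.0558
grip_force: 25.0
```

Request:
carry_out(motion=[[[0,0,-0.1],0],[[0,0,-0.2],0],[[0,0,-0.3],0],[[0,0,-0.4],0],[[0,0,-0.5],0],[[0,0,-0.53],0],[[0,0,-0.53],0]])

```text
time_s: 40.75
ee_pos: [0.4402, -0.1664, 0.1307]
eef_rot: [3.141, -0.0, 1.002]
force: [-0.3, -0.2, -1.9]
grip_width: 0.0553
grip_force: 25.0
```

Request:
carry_out(motion=[[[0.06,0.06,0],-0.02],[[0.12,0.13,0],-0.04],[[0.18,0.2,0],-0.06],[[0.254,0.288,0],-0.08],[[0.254,0.288,0],-0.1],[[0.254,0.288,0],-0.12],[[0.254,0.288,0],-0.14],[[0.254,0.288,0],-0.158],[[0.254,0.288,0],-0.158],[[0.254,0.288,0],-0.158]])

```text
time_s: 41.75
ee_pos: [0.5156, -0.1544, 0.1295]
eef_rot: [-3.141, -0.001, 1.992]
force: [0.1, 0.5, -0.9]
grip_width: 0.0555
grip_force: 25.0
```

```bash
python3 - <<'E'
from h import *
plan([[(.5915,-.143,.13,2.983)],[(.5915,-.143,.0285,2.983)]])
E
```

```text
[[[-0.103, 0.37, -0.002], -0.158]] q6~-1.65 
[[[0.0, 0.0, 0.507], -0.0]] q6~-1.65
```

Request:
carry_out(motion=[[[-0.03,0.09,0],-0.02],[[-0.06,0.18,0],-0.04],[[-0.09,0.27,0],-0.06],[[-0.103,0.37,0],-0.08],[[-0.103,0.37,0],-0.1],[[-0.103,0.37,0],-0.12],[[-0.103,0.37,0],-0.14],[[-0.103,0.37,0],-0.158],[[-0.103,0.37,0],-0.158],[[-0.103,0.37,0],-0.158]])

```text
time_s: 42.75
ee_pos: [0.5917, -0.1427, 0.1301]
eef_rot: [3.142, -0.0, 2.983]
force: [0.3, -0.2, -1.2]
grip_width: 0.0554
grip_force: 25.0
```

Request:
carry_out(motion=[[[0,0,0.12],0],[[0,0,0.24],0],[[0,0,0.36],0],[[0,0,0.44],0],[[0,0,0.48],0],[[0,0,0.495],0],[[0,0,0.502],0],[[0,0,0.502],0],[[0,0,0.502],0]])

```text
time_s: 43.65
ee_pos: [0.5922, -0.1429, 0.0309]
eef_rot: [-3.141, 0.001, 2.988]
force: [-0.3, -0.2, -1.7]
grip_width: 0.0556
grip_force: 25.0
```

Request:
carry_out(motion=[[[0,0,0],0],[[0,0,0],0],[[0,0,0],0],[[0,0,0],0],[[0,0,-0.1],0],[[0,0,-0.25],0],[[0,0,-0.4],0],[[0,0,-0.6],0],[[0,0,-0.8],0],[[0,0,-0.8],0],[[0,0,-0.8],0]], hand=-0.6)

```text
time_s: 44.75
ee_pos: [0.592, -0.1428, 0.1905]
eef_rot: [-3.141, 0.001, 2.988]
force: [0.1, 0.5, -0.3]
grip_width: 0.0752
grip_force: 0.0
```

```bash
python3 - <<'E'
import re
s=open("lids.py").read()
s=s.replace("def rib(ci,im,c,z):","def rib(ci,im,c,z,prior=0,span=180):").replace("np.arange(-180,180,1.)","np.arange(prior-span,prior+span,1.)").replace("    far=o[np.abs((o[:,1]-a+180)%360-180)>30]\n    return round(float(a),1), round(float(o[0,0]/far[0,0]),2)","    return round(float(a),1), round(float(o[0,0]/np.median(b[:,0])),2)")
open("lids.py","w").write(s)
from lids import *
ci=camera_info("wrist"); im,d=camera("wrist"); pickle.dump((ci,im,d),open("v3.pkl","wb"));print(cur())
ci2,im2,d2=pickle.load(open("chk.pkl","rb"))
for n,(I,M,D) in dict(v3=(ci,im,d),chk=(ci2,im2,d2)).items():
  for c,r,z,k in sorted(lids(I,D,(.36,.66,-.25,.25)),key=lambda t:-t[0][1]):
    pr=0 if c[0]>.54 else (10 if c[1]>.12 else -71)
    print(n,c.round(4),round(r,1),round(float(z),4),k,rib(I,M,c,z+.001,pr,22))
E
```

```text
[ 0.59150404 -0.14269597  0.1892391   2.9879417 ]
v3 [0.4507 0.1454] 24.2 0.0681 1008 (1.0, 1.53)
v3 [0.4503 0.0698] 27.3 0.0684 2523 (-68.7, 1.45)
v3 [ 0.5925 -0.0452] 26.8 0.0725 2024 (0.8, 1.76)
v3 [ 0.5919 -0.1433] 26.4 0.0728 1910 (16.0, 1.61)
chk [0.4472 0.1556] 27.3 0.0686 3357 (9.7, 1.43)
chk [0.4505 0.0703] 27.0 0.0687 2930 (-70.0, 1.52)
chk [ 0.5929 -0.0445] 26.5 0.0729 2671 (0.0, 1.66)
chk [ 0.4425 -0.1674] 26.1 0.0692 908 (-66.5, 1.52)
```

```bash
python3 - <<'E'
from h import *
c=(.4502,.0700);b=(.5925,.057);y1=1.57;y2=2.785
plan([[(.50,-.03,.16,2.2)],[(*c,.11,y1)],[(*c,.025,y1)],[(*c,.13,y1)],[(*b,.13,y2)],[(*b,.0298,y2)]])
E
```

```text
[[[0.538, 0.487, 0.146], 0.125]] q6~-0.69 
[[[0.551, 0.093, 0.25], 0.1]] q6~0.16 
[[[0.0, 0.0, 0.425], -0.0]] q6~0.16 
[[[0.0, 0.0, -0.525], -0.0]] q6~0.16 
[[[-0.064, 0.712, 0.0], -0.193]] q6~-1.12 
[[[0.0, 0.0, 0.501], -0.0]] q6~-1.12
```

Request:
carry_out(motion=[[[0.2,0.15,0],0.02],[[0.4,0.3,0],0.04],[[0.538,0.487,0.146],0.06],[[0.538,0.487,0.146],0.08],[[0.538,0.487,0.146],0.1],[[0.538,0.487,0.146],0.125],[[0.538,0.487,0.146],0.125],[[0.538,0.487,0.146],0.125]])

```text
time_s: 45.6
ee_pos: [0.5, -0.0301, 0.1599]
eef_rot: [-3.14, -0.001, 2.207]
force: [0.1, 0.1, 0.2]
grip_width: 0.0747
grip_force: 0.0
```

Request:
carry_out(motion=[[[0.2,0.03,0.05],0.02],[[0.4,0.06,0.1],0.04],[[0.551,0.093,0.25],0.06],[[0.551,0.093,0.25],0.08],[[0.551,0.093,0.25],0.1],[[0.551,0.093,0.25],0.1],[[0.551,0.093,0.25],0.1]])

```text
time_s: 46.3
ee_pos: [0.4503, 0.0697, 0.1107]
eef_rot: [-3.141, 0.0, 1.58]
force: [-0.9, -0.4, -0.2]
grip_width: 0.0753
grip_force: 0.0
```

Request:
carry_out(motion=[[[0,0,0.15],0],[[0,0,0.27],0],[[0,0,0.36],0],[[0,0,0.425],0],[[0,0,0.425],0],[[0,0,0.425],0]])

```text
time_s: 46.9
ee_pos: [0.4505, 0.0697, 0.0262]
eef_rot: [-3.142, 0.0, 1.577]
force: [0.5, 0.1, -0.2]
grip_width: 0.0753
grip_force: 0.0
```

Request:
carry_out(motion=[[[0,0,0],0],[[0,0,0],0],[[0,0,0],0],[[0,0,0],0],[[0,0,0],0],[[0,0,0],0],[[0,0,0],0]], hand=1, force=25)

```text
time_s: 47.6
ee_pos: [0.4506, 0.0699, 0.0263]
eef_rot: [3.141, 0.0, 1.574]
force: [-1.6, 0.1, 6.9]
grip_width: 0.0559
grip_force: 25.0
```

Request:
carry_out(motion=[[[0,0,-0.1],0],[[0,0,-0.2],0],[[0,0,-0.3],0],[[0,0,-0.4],0],[[0,0,-0.5],0],[[0,0,-0.525],0],[[0,0,-0.525],0]])

```text
time_s: 48.3
ee_pos: [0.4505, 0.0699, 0.131]
eef_rot: [3.141, -0.0, 1.574]
force: [-0.4, -0.0, -2.5]
grip_width: 0.056
grip_force: 25.0
```

Request:
carry_out(motion=[[[-0.01,0.12,0],-0.02],[[-0.02,0.24,0],-0.04],[[-0.03,0.36,0],-0.06],[[-0.04,0.48,0],-0.08],[[-0.05,0.6,0],-0.1],[[-0.064,0.712,0],-0.12],[[-0.064,0.712,0],-0.14],[[-0.064,0.712,0],-0.16],[[-0.064,0.712,0],-0.18],[[-0.064,0.712,0],-0.193],[[-0.064,0.712,0],-0.193],[[-0.064,0.712,0],-0.193]])

```text
time_s: 49.5
ee_pos: [0.5924, 0.0575, 0.1297]
eef_rot: [-3.141, -0.001, 2.784]
force: [0.1, -0.2, -0.6]
grip_width: 0.0552
grip_force: 25.0
```

Request:
carry_out(motion=[[[0,0,0.12],0],[[0,0,0.24],0],[[0,0,0.36],0],[[0,0,0.44],0],[[0,0,0.48],0],[[0,0,0.495],0],[[0,0,0.5],0],[[0,0,0.5],0],[[0,0,0.5],0]])

```text
time_s: 50.4
ee_pos: [0.5932, 0.0575, 0.0316]
eef_rot: [3.141, 0.001, 2.787]
force: [-0.1, -0.1, -1.8]
grip_width: 0.0556
grip_force: 25.0
```

Request:
carry_out(motion=[[[0,0,0],0],[[0,0,0],0],[[0,0,0],0],[[0,0,0],0],[[0,0,-0.1],0],[[0,0,-0.25],0],[[0,0,-0.4],0],[[0,0,-0.6],0],[[0,0,-0.85],0],[[0,0,-0.85],0],[[0,0,-0.85],0]], hand=-0.6)

```text
time_s: 51.5
ee_pos: [0.593, 0.0576, 0.2016]
eef_rot: [3.141, 0.002, 2.787]
force: [-0.8, 0.8, -0.6]
grip_width: 0.0755
grip_force: 0.0
```

```bash
cat > meas.py <<'E'
from lids import *
import sys
np.set_printoptions(precision=4,suppress=True)
print(cur())
ci=camera_info("wrist"); im,d=camera("wrist"); pickle.dump((ci,im,d),open(sys.argv[1]+".pkl","wb")); tiles=[]
for c,r,z,k in sorted(lids(ci,d,(.36,.66,-.25,.25)),key=lambda t:-t[0][1]):
    print(c.round(4),round(r,1),round(float(z),4),k,rib(ci,im,c,z+.001,0 if c[0]>.54 else 10,25))
    if 20<r<31: tiles.append(cv2.convertScaleAbs(rect(ci,im,c,float(z)+.001),alpha=2.0,beta=20))
k=int(np.ceil(len(tiles)/2)); tiles+= [tiles[0]*0]*(2*k-len(tiles))
cv2.imwrite("pics/"+sys.argv[1]+".png",np.vstack([np.hstack(tiles[:k]),np.hstack(tiles[k:])]))
E
python3 meas.py v4
```

```text
[0.593  0.0576 0.2016 2.7869]
[0.4471 0.1561] 26.9 0.0687 2495 (11.0, 1.66)
[0.5922 0.0573] 26.4 0.0728 1794 (15.8, 1.5)
[ 0.5925 -0.0447] 26.7 0.0729 1442 (-9.2, 1.19)
[ 0.5921 -0.1433] 27.1 0.073 1541 (14.8, 1.65)
```

View pics/v4.png

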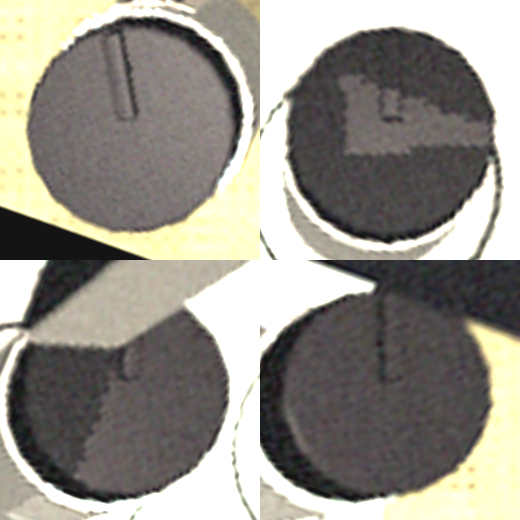

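All four lids show. B, C and D have their ribs pointing up (+x), and A is at about 8.8° at (0.447, 0.156).

```bash
python3 - <<'E'
from h import *
c=(.4473,.1559);b=(.593,.157);y1=2.787;y2=2.627
plan([[(*c,.13,y1),(*c,.025,y1)],[(*c,.13,y1)],[(*b,.13,y2)],[(*b,.03,y2)]])
E
```

```text
[[[0.852, 0.209, 0.351], -0.0], [[0.852, 0.209, 0.876], -0.0]] q6~-0.88 
[[[0.0, 0.0, -0.525], -0.0]] q6~-0.88 
[[[-0.681, 0.258, 0.0], 0.025]] q6~-0.80 
[[[0.0, 0.0, 0.5], -0.0]] q6~-0.80
```

Request:
carry_out(motion=[[[0.2,0.05,0],0],[[0.4,0.1,0.1],0],[[0.6,0.15,0.2],0],[[0.852,0.209,0.351],0],[[0.852,0.209,0.351],0],[[0.852,0.209,0.5],0],[[0.852,0.209,0.65],0],[[0.852,0.209,0.78],0],[[0.852,0.209,0.85],0],[[0.852,0.209,0.876],0],[[0.852,0.209,0.876],0],[[0.852,0.209,0.876],0]])

```text
time_s: 52.75
ee_pos: [0.4478, 0.1559, 0.0261]
eef_rot: [3.141, 0.0, 2.787]
force: [0.2, 0.5, 0.5]
grip_width: 0.0752
grip_force: 0.0
```

Request:
carry_out(motion=[[[0,0,0],0],[[0,0,0],0],[[0,0,0],0],[[0,0,0],0],[[0,0,0],0],[[0,0,0],0],[[0,0,0],0]], hand=1, force=25)

```text
time_s: 53.45
ee_pos: [0.4478, 0.156, 0.0261]
eef_rot: [3.141, 0.001, 2.787]
force: [-1.4, -0.1, 6.4]
grip_width: 0.0558
grip_force: 25.0
```

Request:
carry_out(motion=[[[0,0,-0.1],0],[[0,0,-0.2],0],[[0,0,-0.3],0],[[0,0,-0.4],0],[[0,0,-0.5],0],[[0,0,-0.525],0],[[0,0,-0.525],0]])

```text
time_s: 54.15
ee_pos: [0.4476, 0.156, 0.1307]
eef_rot: [3.141, 0.001, 2.787]
force: [0.7, -0.2, -2.1]
grip_width: 0.0556
grip_force: 25.0
```

Request:
carry_out(motion=[[[-0.12,0.04,0],0.01],[[-0.24,0.09,0],0.02],[[-0.36,0.13,0],0.025],[[-0.48,0.18,0],0.025],[[-0.6,0.22,0],0.025],[[-0.681,0.258,0],0.025],[[-0.681,0.258,0],0.025],[[-0.681,0.258,0],0.025]])

```text
time_s: 54.95
ee_pos: [0.5924, 0.1569, 0.1289]
eef_rot: [-3.14, -0.002, 2.63]
force: [0.2, -1.0, -1.1]
grip_width: 0.0557
grip_force: 25.0
```

Request:
carry_out(motion=[[[0,0,0.12],0],[[0,0,0.24],0],[[0,0,0.36],0],[[0,0,0.44],0],[[0,0,0.48],0],[[0,0,0.495],0],[[0,0,0.5],0],[[0,0,0.5],0],[[0,0,0.5],0]])

```text
time_s: 55.85
ee_pos: [0.5935, 0.1571, 0.0314]
eef_rot: [3.141, 0.001, 2.63]
force: [0.6, -1.2, -1.2]
grip_width: 0.0556
grip_force: 25.0
```

Request:
carry_out(motion=[[[0,0,0],0],[[0,0,0],0],[[0,0,0],0],[[0,0,0],0],[[0,0,-0.1],0],[[0,0,-0.25],0],[[0,0,-0.4],0],[[0,0,-0.6],0],[[0,0,-0.85],0],[[0,0,-0.98],0],[[0,0,-0.98],0]], hand=-0.6)

```text
time_s: 56.95
ee_pos: [0.5944, 0.1573, 0.2312]
eef_rot: [3.137, 0.005, 2.63]
force: [-0.2, 0.5, -1.0]
grip_width: 0.0753
grip_force: 0.0
```

```bash
python3 - <<'E'
from h import *
plan([[(.66,.007,.235,3.13)]])
E
```

```text
[[[-0.654, -0.494, -0.019], -0.08]] q6~-1.55
```

Request:
carry_out(motion=[[[-0.15,-0.11,-0.01],-0.02],[[-0.3,-0.22,-0.02],-0.04],[[-0.45,-0.33,-0.02],-0.06],[[-0.6,-0.44,-0.02],-0.08],[[-0.654,-0.494,-0.02],-0.08],[[-0.654,-0.494,-0.02],-0.08],[[-0.654,-0.494,-0.02],-0.08]])

```text
time_s: 57.65
ee_pos: [0.6584, 0.0078, 0.23]
eef_rot: [3.141, -0.001, 3.13]
force: [-0.4, 0.2, 0.1]
grip_width: 0.0751
grip_force: 0.0
```

```bash
python3 meas.py v5; python3 - <<'E'
from lids import *
ci,im,d=pickle.load(open("v5.pkl","rb"))
# rings: fit circles on rectified tray, compare with expected bays
for b in [(.593,.157),(.5925,.057),(.592,-.043),(.5915,-.143)]:
    p=cv2.cvtColor(rect(ci,im,b,.004,h=.05,n=400),cv2.COLOR_BGR2GRAY)
    c=cv2.HoughCircles(cv2.GaussianBlur(p,(0,0),2),cv2.HOUGH_GRADIENT,1.5,50,param1=60,param2=15,minRadius=145,maxRadius=159)
    if c is not None:
        u,v,r=c[0,0]; print(b,"ring",round(b[0]+.05-v*.1/399,4),round(b[1]+.05-u*.1/399,4),r*.25)
E
```

```text
[0.6584 0.0078 0.23   3.1305]
[0.5926 0.1563] 26.7 0.0725 1735 (0.8, 1.74)
[0.5924 0.0566] 26.2 0.0727 1675 (2.5, 1.49)
[ 0.5925 -0.0447] 26.7 0.0728 1706 (-3.1, 1.43)
[ 0.592  -0.1436] 26.8 0.0731 1732 (-0.9, 1.79)
(0.593, 0.157) ring 0.5924 0.1553 38.6875
(0.5925, 0.057) ring 0.5919 0.0561 38.6875
(0.592, -0.043) ring 0.5911 -0.0436 38.6875
(0.5915, -0.143) ring 0.5909 -0.1432 37.8625
```

View pics/v5.png

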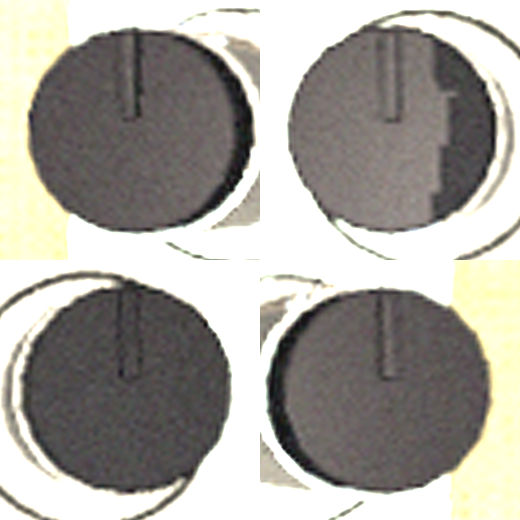

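All four ribs point squarely at the bar, and each tin is within about 2 mm of its ring's centre. Now I'll turn the selector to store, clockwise, in two grips.

```bash
python3 - <<'E'
from h import *
c=(.484,-.3893)
plan([[(.60,-.13,.22,2.1)],[(.53,-.28,.20,1.2)],[(*c,.16,.2735)],[(*c,.046,.2735)],[(*c,.046,-.85)],[(*c,.15,-.85)],[(*c,.15,.72)],[(*c,.15,2.2916)]])
E
```

```text
[[[0.285, -0.694, 0.052], 0.164]] q6~-0.74 
[[[-0.471, -0.681, 0.1], 0.143]] q6~-0.12 
[[[-0.593, -0.016, 0.2], 0.147]] q6~0.62 
[[[0.0, 0.0, 0.57], -0.0]] q6~0.62 
[[[0.0, 0.0, 0.0], 0.179]] q6~1.74 
[[[0.0, 0.0, -0.52], -0.0]] q6~1.74 
[[[0.0, 0.0, 0.0], -0.25]] q6~0.17 
[[[0.0, 0.0, 0.0], -0.25]] q6~-1.40
```

Request:
carry_out(motion=[[[0.285,-0.694,0.05],0.164],[[0.285,-0.694,0.05],0.164],[[0.285,-0.694,0.05],0.164],[[0.285,-0.694,0.05],0.164],[[0.285,-0.694,0.05],0.164],[[0.285,-0.694,0.05],0.164],[[0.285,-0.694,0.05],0.164],[[0.285,-0.694,0.05],0.164],[[0.285,-0.694,0.05],0.164]])

```text
time_s: 58.6
ee_pos: [0.6006, -0.1304, 0.2208]
eef_rot: [3.141, 0.0, 2.107]
force: [-0.5, -0.3, -1.0]
grip_width: 0.0755
grip_force: 0.0
```

Request:
carry_out(motion=[[[-0.471,-0.681,0.1],0.143],[[-0.471,-0.681,0.1],0.143],[[-0.471,-0.681,0.1],0.143],[[-0.471,-0.681,0.1],0.143],[[-0.471,-0.681,0.1],0.143],[[-0.471,-0.681,0.1],0.143],[[-0.471,-0.681,0.1],0.143],[[-0.471,-0.681,0.1],0.143]])

```text
time_s: 59.4
ee_pos: [0.531, -0.2812, 0.2007]
eef_rot: [3.142, -0.0, 1.21]
force: [-0.7, 0.3, -0.0]
grip_width: 0.0749
grip_force: 0.0
```

Request:
carry_out(motion=[[[-0.593,-0.016,0.2],0.147],[[-0.593,-0.016,0.2],0.147],[[-0.593,-0.016,0.2],0.147],[[-0.593,-0.016,0.2],0.147],[[-0.593,-0.016,0.2],0.147],[[-0.593,-0.016,0.2],0.147],[[-0.593,-0.016,0.2],0.147],[[-0.593,-0.016,0.2],0.147],[[-0.593,-0.016,0.2],0.147]])

```text
time_s: 60.3
ee_pos: [0.4854, -0.391, 0.1607]
eef_rot: [3.142, -0.0, 0.285]
force: [0.1, -0.7, -0.1]
grip_width: 0.0753
grip_force: 0.0
```

```bash
python3 bar.py; python3 - <<'E'
from h import *
plan([[(.484,-.3893,.046,.2735)]])
ci=camera_info("top"); im,d=camera("top")
for r in finder.pinpoint("top","tin1")[:5]: print(round(r["conf"],2),at_z(ci,[r["location"]],.004)[0])
E
```

```text
[ 0.4854 -0.391   0.1607  0.2852]
n 941 z 0.07569196127351108 mean [ 0.4852 -0.3898] yaw -2.8635468794952024 rect (484.1293640136719, -390.1905212402344) 55.14610290527344 15.561142921447754 15.916581153869629
[(0.93, array([ 0.5288, -0.3807,  0.05  ]))]
[[[-0.004, -0.011, 0.573], 0.002]] q6~0.62 
0.88 [ 0.59922275 -0.04119214  0.004     ]
0.7 [ 0.58194987 -0.14177095  0.004     ]
0.69 [0.58910419 0.16061668 0.004     ]
0.54 [0.59815873 0.04494784 0.004     ]
0.27 [ 0.47832451 -0.39750201  0.004     ]
```

Request:
carry_out(motion=[[[-0.005,-0.009,0.15],0.002],[[-0.005,-0.009,0.3],0.002],[[-0.005,-0.009,0.42],0.002],[[-0.005,-0.009,0.5],0.002],[[-0.005,-0.009,0.55],0.002],[[-0.005,-0.009,0.573],0.002],[[-0.005,-0.009,0.573],0.002]])

```text
time_s: 61.2
ee_pos: [0.484, -0.3899, 0.0462]
eef_rot: [3.141, -0.0, 0.268]
force: [-0.2, -0.6, 0.8]
grip_width: 0.0754
grip_force: 0.0
```

Request:
carry_out(motion=[[[0,0,0],0],[[0,0,0],0],[[0,0,0],0],[[0,0,0],0],[[0,0,0],0],[[0,0,0],0],[[0,0,0],0],[[0,0,0],0],[[0,0,0],0],[[0,0,0],0],[[0,0,0],0]], hand=1, force=25)

```text
time_s: 62.3
ee_pos: [0.4837, -0.3892, 0.046]
eef_rot: [-3.14, 0.0, 0.268]
force: [-1.5, 4.8, 2.8]
grip_width: 0.0158
grip_force: 25.0
```

Gripped. Turning clockwise by 0.178 of a turn (64°), then regripping.

Request:
carry_out(motion=[[[0,0,0],0.018],[[0,0,0],0.036],[[0,0,0],0.054],[[0,0,0],0.072],[[0,0,0],0.09],[[0,0,0],0.108],[[0,0,0],0.126],[[0,0,0],0.144],[[0,0,0],0.162],[[0,0,0],0.178],[[0,0,0],0.178],[[0,0,0],0.178]])

```text
time_s: 63.5
ee_pos: [0.4835, -0.3896, 0.046]
eef_rot: [3.141, 0.001, -0.848]
force: [-5.1, 3.0, 2.6]
grip_width: 0.0157
grip_force: 25.0
```

Request:
carry_out(motion=[[[0,0,0],0],[[0,0,0],0],[[0,0,0],0],[[0,0,0],0],[[0,0,0],0],[[0,0,0],0],[[0,0,-0.1],0],[[0,0,-0.3],0],[[0,0,-0.52],0],[[0,0,-0.52],0],[[0,0,-0.52],0]], hand=-0.7)

```text
time_s: 64.6
ee_pos: [0.484, -0.3899, 0.1507]
eef_rot: [-3.141, -0.002, -0.851]
force: [0.8, 0.0, -1.3]
grip_width: 0.0796
grip_force: 0.0
```

Request:
carry_out(motion=[[[0,0,0],-0.25],[[0,0,0],-0.25],[[0,0,0],-0.25],[[0,0,0],-0.25],[[0,0,0],-0.25],[[0,0,0],-0.25],[[0,0,0],-0.25],[[0,0,0],-0.25],[[0,0,0],-0.25],[[0,0,0],-0.25],[[0,0,0],-0.25],[[0,0,0],-0.25]])

```text
time_s: 65.8
ee_pos: [0.4833, -0.3893, 0.1483]
eef_rot: [-3.139, 0.0, 0.721]
force: [0.7, 0.4, -0.4]
grip_width: 0.0799
grip_force: 0.0
```

Request:
carry_out(motion=[[[0,0,0],-0.25],[[0,0,0],-0.25],[[0,0,0],-0.25],[[0,0,0],-0.25],[[0,0,0],-0.25],[[0,0,0],-0.25],[[0,0,0],-0.25],[[0,0,0],-0.25],[[0,0,0],-0.25],[[0,0,0],-0.25],[[0,0,0],-0.25],[[0,0,0],-0.25]])

```text
time_s: 67.0
ee_pos: [0.4835, -0.3895, 0.149]
eef_rot: [-3.141, -0.002, 2.289]
force: [-0.5, 0.3, -0.3]
grip_width: 0.0797
grip_force: 0.0
```

```bash
python3 bar.py; python3 - <<'E'
from h import *
plan([[(.484,-.3897,.046,2.2916)]])
E
```

```text
[ 0.4835 -0.3895  0.149   2.2893]
n 1057 z 0.0756121460578158 mean [ 0.4826 -0.3888] yaw -0.8524008610176399 rect (483.22430419921875, -389.4930725097656) 15.953052520751953 55.20394515991211 41.13875198364258
[(0.82, array([ 0.5119, -0.4182,  0.05  ])), (0.41, array([ 0.4693, -0.4311,  0.05  ]))]
[[[-0.002, 0.001, 0.517], -0.001]] q6~-1.40
```

Down, grip, then turn 2.289 → 1.321 (0.154 of a turn clockwise).

Request:
carry_out(motion=[[[-0.002,0.001,0.15],0],[[-0.002,0.001,0.3],0],[[-0.002,0.001,0.42],0],[[-0.002,0.001,0.49],0],[[-0.002,0.001,0.515],0],[[-0.002,0.001,0.515],0]])

```text
time_s: 67.7
ee_pos: [0.4843, -0.39, 0.0471]
eef_rot: [-3.142, -0.0, 2.29]
force: [0.5, -0.0, 0.1]
grip_width: 0.0801
grip_force: 0.0
```

Request:
carry_out(motion=[[[0,0,0],0],[[0,0,0],0],[[0,0,0],0],[[0,0,0],0],[[0,0,0],0],[[0,0,0],0],[[0,0,0],0],[[0,0,0],0],[[0,0,0],0],[[0,0,0],0],[[0,0,0],0]], hand=1, force=25)

```text
time_s: 68.8
ee_pos: [0.484, -0.3901, 0.047]
eef_rot: [-3.141, -0.0, 2.291]
force: [-1.7, -1.1, 0.3]
grip_width: 0.0161
grip_force: 25.0
```

Request:
carry_out(motion=[[[0,0,0],0.018],[[0,0,0],0.036],[[0,0,0],0.054],[[0,0,0],0.072],[[0,0,0],0.09],[[0,0,0],0.108],[[0,0,0],0.126],[[0,0,0],0.14],[[0,0,0],0.15],[[0,0,0],0.154],[[0,0,0],0.154],[[0,0,0],0.154]])

```text
time_s: 70.0
ee_pos: [0.483, -0.3903, 0.047]
eef_rot: [-3.139, 0.001, 1.322]
force: [-10.6, -2.1, 3.8]
grip_width: 0.0158
grip_force: 25.0
```

Release, lift and verify everything.

Request:
carry_out(motion=[[[0,0,0],0],[[0,0,0],0],[[0,0,0],0],[[0,0,0],0],[[0,0,0],0],[[0,0,0],0],[[0,0,-0.1],0],[[0,0,-0.3],0],[[0,0,-0.6],0],[[0,0,-0.7],0],[[0,0,-0.7],0]], hand=-0.7)

```text
time_s: 71.1
ee_pos: [0.4854, -0.391, 0.1921]
eef_rot: [3.135, 0.004, 1.323]
force: [-0.5, -0.4, -1.1]
grip_width: 0.0802
grip_force: 0.0
```

```bash
python3 bar.py; python3 - <<'E'
from lids import *
ci=camera_info("top"); im,d=camera("top")
for c,r,z,n in sorted([t for t in __import__("lids").lids(ci,d,(.36,.64,-.25,.25)) ] or [],key=lambda t:-t[0][1]): print(c,r,z,n)
vs,us=np.nonzero(d>0); P=at_depth(ci,np.c_[us,vs],d[vs,us])
for b in [(.593,.157),(.5925,.057),(.592,-.043),(.5915,-.143)]:
    Q=P[(np.hypot(P[:,0]-b[0],P[:,1]-b[1])<.06)&(P[:,2]>.06)&(P[:,2]<.085)&(P[:,0]<.65)]; print(len(Q),cv2.minEnclosingCircle((Q[:,:2]*1000).astype(np.float32)))
cs=camera_info("side"); si,_=camera("side")
print([(round(r["conf"],2),at_z(cs,[r["location"]],.19)[0].round(3)) for r in finder.pinpoint("side","basket_bar")[:2]])
a=cv2.resize(im[120:290,110:450],(800,400),interpolation=cv2.INTER_CUBIC); cv2.imwrite("pics/fin.png",a)
E
```

```text
[ 0.4854 -0.391   0.1921  1.323 ]
n 774 z 0.07568592180586076 mean [ 0.4837 -0.3888] yaw -1.8226984503692225 rect (483.3063659667969, -389.94146728515625) 56.311279296875 15.054436683654785 75.83168029785156
[(0.9, array([ 0.4752, -0.4314,  0.05  ]))]
[0.59309033 0.15793074] 26.369213104248047 0.07405999500066507 261
[0.59288007 0.05835162] 26.465490341186523 0.07425515024180362 257
[ 0.59429633 -0.04325685] 26.440143585205078 0.07376289951683934 255
[ 0.593005   -0.14217079] 26.2109432220459 0.07351373465382727 258
269 ((592.7467041015625, 157.4310302734375), 26.813472747802734)
268 ((593.1779174804688, 58.282371520996094), 27.302980422973633)
263 ((592.64306640625, -43.49769973754883), 26.849029541015625)
263 ((593.0847778320312, -141.63314819335938), 26.718921661376953)
[(0.8, array([0.56 , 0.376, 0.19 ]))]
```

View pics/fin.png

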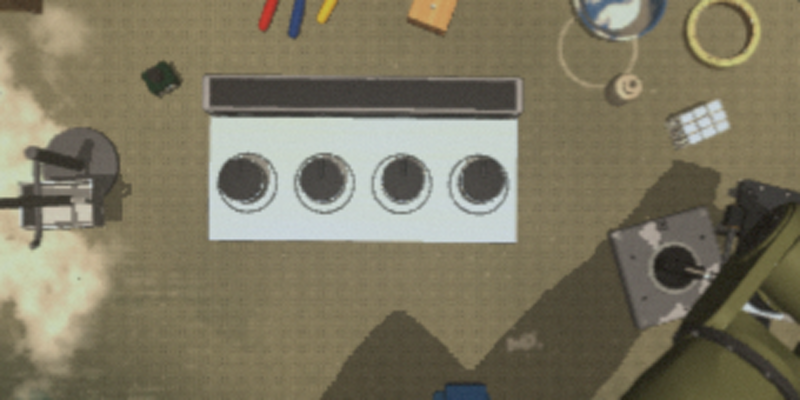

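The selector reads -1.823 rad against a store target of -1.82. All four tins are centred in their rings, the basket is on the hook and the bystanders are where they were.

```bash
python3 -c "
from station import ctrl
print(ctrl.hand_in())"
```

```text
the job is handed in; nothing more can be done
None
```

The job is done and handed in at about 71 s: selector turned to scan, basket hung on the hook, all four tins in their rings with labels facing the bar (including one knocked aside mid-run), then selector turned on to store; no verdict came back.

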